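# Set out the ink change in a row

### The arm

A 7-joint arm with a two-finger parallel gripper is mounted at the origin on a cart in front of the work surface, level with it; the furniture and walls round the work are solid. World frame = base frame: x ahead of the robot, y to its left, z up, the work surface at z = 0. Lengths are in m, angles in rad, forces in N, time in s.
With the tool pointing down it reaches from about 0.425 to 0.925 m from the base axis. Payload 6.8 kg.
Tool frame: the origin (TCP) lies on the centre line of the jaws, within the pads' length; the fingertips stand 19 mm ahead of it and the grasp point (between the pads) is the TCP; z points along the fingers, y is the line along which they close (so a half turn about z gives the same grasp; the last joint's range is limited). The gripper opens to 85 mm and grips with 20 to 120 N. Pads are 22 mm wide; open, the fingers measure 114 mm over their backs; the gripper's body (76 mm by 85 mm) begins 54 mm behind the grasp point. The pads swing forward as they close: fully open they stand 13 mm farther back than shut.
Start: joints at [-1.298, 0.477, 0.022, 1.555, -0.011, 1.109, -0.083], TCP at [0.251, 0.627, 0.25] pointing down, gripper open.
Joint ranges: [-2.96, 2.96], [-0.34, 2.1], [-1.41, 1.46], [0.24, 2.44], [-1.37, 4.51], [0.17, 1.92], [-2.96, 2.96]. Speed limits (rad/s): [2.39, 2.39, 3.14, 3.14, 3.14, 3.14, 3.14].

### API

Orientations are given as a rotation vector (axis times angle).
In Python, from bench import r gives the robot as it stands. The module is installed in compiled form; this text tells all that it offers.
- The arm moves only by the tool arm_command, never from a script. Its argument "rows" is a list of rows, each an object of numbers: "fingers": the opening, from -1 (shut) to 1 (fully open); "x", "y", "z": the shift along the tool's x, y, z in m; "ax", "ay", "az": the turn, a rotation vector about the tool's x, y, z in degrees. In form: [{"fingers": .., "x": .., "y": .., "z": .., "ax": .., "ay": .., "az": ..}, ...]. A call has 1 to 10 rows; each row shifts and turns the commanded pose from where the row before left it, along the tool's axes as they then stand; what a row does not reach is not made up. A row lasts 1/12 s, in which the tool goes at most 41.7 mm and 7.16 degrees, less where a joint would pass 70% of its speed; a pose out of reach is approached as far as the arm can. A call is refused whole if a number of a shift passes 0.0417 or a number of a turn 7.16, either way. A call with a gripper value outside its range is refused whole. The fingers move at their own pace and stop on an object; "grip_force" is the grip in N (left out, the last holds). Time passes only in rows, so rows that do not move let the fingers close. It gives the time, the measured TCP pose, the force, the opening and the grip force at its end, in the units of the state.
- r.get_obs(): the state, without advancing time (a new reading comes with each control period).
- r.grab_frame(name): name is "scene" or "top"; returns a dict with "frame" (420x560x3 uint8, red, green, blue), "depth" (420x560 float32, m along the optical axis (not along the pixel's ray), 0 where there is no reading), "K" (3x3 intrinsics, pixels), "world_from_camera" (4x4, takes a point from camera to world coordinates). Camera axes: x right, y down, z forward; pixel columns grow to the right and rows downward; lengths in m; the calibration is good to about 2 mm. A picture is of the moment at which its call begins.
- r.hand_in(): hands the job in; it is judged then, once.
The state is a dict: "clock": time; "joints": joint angles; "qvel": joint speeds; "tau": joint torques, N m; "tcp_pos": TCP position; "orientation": TCP orientation; "contact_force": force on the tool from outside, world axes, zero at the start; "moment": the same for the moment, N m; "grip_width": finger opening in m; "gripper_force": force on a finger pad.
Only numpy, scipy, OpenCV 4.12 (cv2) and the standard library are available. Lean on these libraries where they do the work, as an engineer would, in place of code of your own. Each camera call takes 0.05 s, during which the arm holds its last target. There are 200 camera calls.

### The job

With the bottles within reach at the front of the bench (not the stock past the far right end of the cabinet), set out the ink change as one straight, evenly spaced row: stand the blue-capped bottle in the middle of the green mat and the red-capped bottle in the middle of the orange mat, the yellow-capped bottle on the bench midway between those two, and the dark wash bottle with the whitish cap on the bench at the left-hand end of the row (left as the robot sees it), in line and as far from its neighbour as the others are from theirs. Stand the tiny white dropper bottle upright in the middle of the lid of the jar that stands among them. Leave the jar and the black-capped bottle where they stand, and never tip any bottle or the jar over.

Things in the scene. Friction and masses are not known exactly. Their poses are not given: they have to be found in the camera images.
- blue_bottle_mid (a point): Ink bottle: white round bottle, 58 mm diameter, with a blue screw cap, 140 mm tall in all. The cap is 35 mm across and takes the top 22 mm (118 to 140 mm above the foot); below it the shoulder slopes out to the full diameter at about 104 mm. About 0.1 to 0.4 kg. Held by the fixed cap it swings unless gripped firmly (about 45 N). This point is its centre, 70 mm above its foot; z is up.
- red_bottle_mid (a point): Ink bottle: white round bottle, 58 mm diameter, with a red screw cap, 140 mm tall in all. The cap is 35 mm across and takes the top 22 mm (118 to 140 mm above the foot); below it the shoulder slopes out to the full diameter at about 104 mm. About 0.1 to 0.4 kg. Held by the fixed cap it swings unless gripped firmly (about 45 N). This point is its centre, 70 mm above its foot; z is up.
- yellow_bottle_mid (a point): Ink bottle: white round bottle, 58 mm diameter, with a yellow screw cap, 140 mm tall in all. The cap is 35 mm across and takes the top 22 mm (118 to 140 mm above the foot); below it the shoulder slopes out to the full diameter at about 104 mm. About 0.1 to 0.4 kg. Held by the fixed cap it swings unless gripped firmly (about 45 N). This point is its centre, 70 mm above its foot; z is up.
- black_bottle_mid (a point): Ink bottle: white round bottle, 58 mm diameter, with a black screw cap, 140 mm tall in all. The cap is 35 mm across and takes the top 22 mm (118 to 140 mm above the foot); below it the shoulder slopes out to the full diameter at about 104 mm. About 0.1 to 0.4 kg. Held by the fixed cap it swings unless gripped firmly (about 45 N). This point is its centre, 70 mm above its foot; z is up. Not part of the job: it stays where it stands.
- wash_bottle_mid (a point): Wash bottle: dark, nearly black round bottle with a pale label, 58 mm diameter, with a whitish screw cap, 131 mm tall in all. The cap is 41 mm across and takes the top 26 mm (105 to 131 mm above the foot). About 0.13 to 0.25 kg. Held by the fixed cap it swings unless gripped firmly (about 45 N). This point is its centre, 65.5 mm above its foot; z is up.
- dropper_mid (a point): Tiny white dropper bottle, 26 mm diameter up to 30 mm above its foot, then a 15 mm wide cap, 44 mm tall in all, about 20 g, standing upright. This point is its centre, 22 mm above its foot; z is up.
- jar_mid (a point): White round jar with a flat white screw lid 69 mm across, 74 mm tall in all, loose, about 0.15 kg; the lid is fixed on. The dropper goes on the lid's flat top; the jar stays where it stands. This point is its centre, 37 mm above its foot; z is up.
- mat_green: Round flat green drip mat fixed on the bench, 84 mm diameter, 4 mm thick. Origin at the centre of its underside, on the bench top (z = 0). Either mat may be the left one; its centre is always 180 mm from the centre of the orange mat, and its y axis lies along the line through both centres. A tall solid cabinet (0.69 m) stands close behind: from x = 0.57 on, where y is below 0.05.
- mat_orange: Round flat orange drip mat fixed on the bench, 84 mm diameter, 4 mm thick. Origin at the centre of its underside, on the bench top (z = 0). Either mat may be the left one; its centre is always 180 mm from the centre of the green mat, and its y axis lies along the line through both centres. A tall solid cabinet (0.69 m) stands close behind: from x = 0.57 on, where y is below 0.05.

How it is judged:
At the end, for the whole second after the job is handed in: All upright, at rest: blue and red bottles within 12 mm of the green and orange mats' centres; yellow midway between the mats and wash bottle 90 mm beyond the left mat in line, each within 15 mm; dropper within 12 mm of the lid's middle; jar and black-capped bottle moved under 20 mm (horizontal distance between blue_bottle_mid and mat_green below 0.012 m and horizontal distance between red_bottle_mid and mat_orange below 0.012 m and height (world z) of blue_bottle_mid between 0.07 and 0.078 m and height (world z) of red_bottle_mid between 0.07 and 0.078 m and x of yellow_bottle_mid in the frame of mat_green between -0.015 and 0.015 m and x of wash_bottle_mid in the frame of mat_green between -0.015 and 0.015 m and height (world z) of yellow_bottle_mid between 0.066 and 0.074 m and height (world z) of wash_bottle_mid between 0.0615 and 0.0695 m and ((y of mat_green in the frame of mat_orange above 0 m and y of yellow_bottle_mid in the frame of mat_green between -0.105 and -0.075 m and y of wash_bottle_mid in the frame of mat_green between 0.075 and 0.105 m) or (y of mat_orange in the frame of mat_green above 0 m and y of yellow_bottle_mid in the frame of mat_orange between -0.105 and -0.075 m and y of wash_bottle_mid in the frame of mat_orange between 0.075 and 0.105 m)) and horizontal distance between dropper_mid and jar_mid below 0.012 m and height (world z) of dropper_mid between 0.091 and 0.101 m and distance of each of jar_mid, black_bottle_mid from where it was at the start of the episode below 0.02 m and angle between each of blue_bottle_mid, red_bottle_mid, yellow_bottle_mid, wash_bottle_mid, dropper_mid, jar_mid, black_bottle_mid's own z axis and vertical below 0.08 rad and linear speed of each of blue_bottle, red_bottle, yellow_bottle, wash_bottle, dropper below 0.01 m/s and angular speed of each of blue_bottle, red_bottle, yellow_bottle, wash_bottle, dropper below 0.1 rad/s); the robot touches nothing.
It fails at once if a bottle or the jar is tipped over (angle between any of blue_bottle_mid, red_bottle_mid, yellow_bottle_mid, wash_bottle_mid, dropper_mid, jar_mid, black_bottle_mid's own z axis and vertical above 0.7 rad).
It fails at once if the jar or the black-capped bottle is moved away (distance of any of jar_mid, black_bottle_mid from where it was at the start of the episode above 0.03 m).
It also fails if it takes over 136 s, if anything falls off the work surface, if the arm or the gripper's body presses on something with over 40 N, if the wrist force passes 120 N, or if a joint passes its speed limit or range.

## Working session

There is one attempt and no reset: what is moved stays moved. The work goes in short steps, Python scripts to look and compute and a tool call to move; the robot and the scene stay as the last step left them, time stands still between calls to the robot, and variables do not carry over. Pictures are saved under pics/ and viewed, at most 14 in all, crops included, and the job is handed in when it is done.

Besides the shell and the picture viewer there is one more tool, called after "Call:" as name(argument=value, ...) on one line, values as JSON. arm_command: Moves the arm, as the interface text tells. Its arguments: {"type":"object","properties":{"rows":{"type":"array"},"grip_force":{"type":"number"}},"required":["rows"]}

```bash
mkdir -p pics; python3 - <<'E'
from bench import r
import cv2,numpy as np
o=r.get_obs();print({k:np.round(v,3).tolist() for k,v in o.items()})
for n in("scene","top"):
    f=r.grab_frame(n);np.savez(f"{n}0.npz",**f);cv2.imwrite(f"pics/{n}0.png",f["frame"][...,::-1])
    print(n,f["K"].round(1).tolist(),f["world_from_camera"].round(3).tolist())
E
```

```text
{'clock': 0.0, 'joints': [-1.298, 0.478, 0.022, 1.556, -0.011, 1.109, -0.083], 'qvel': [-0.0, -0.001, 0.001, -0.002, -0.002, -0.001, 0.0], 'tau': [0.0, -59.644, 1.608, -28.121, 0.012, 0.009, 0.0], 'tcp_pos': [0.251, 0.626, 0.249], 'orientation': [-0.594, -3.085, 0.003], 'contact_force': [0.242, -0.396, 0.382], 'moment': [0.029, -0.074, 0.023], 'gripper_force': 0.0, 'grip_width': 0.086}
scene [[381.9, 0.0, 278.1], [0.0, 381.9, 216.5], [0.0, 0.0, 1.0]] [[0.622, -0.445, 0.644, -0.116], [-0.782, -0.336, 0.524, -0.567], [-0.017, -0.83, -0.557, 0.655], [0.0, 0.0, 0.0, 1.0]]
top [[385.5, 0.0, 281.0], [0.0, 385.5, 204.7], [0.0, 0.0, 1.0]] [[0.008, -0.995, 0.096, 0.468], [-1.0, -0.005, 0.029, -0.046], [-0.028, -0.097, -0.995, 1.179], [0.0, 0.0, 0.0, 1.0]]
```

View pics/scene0.png

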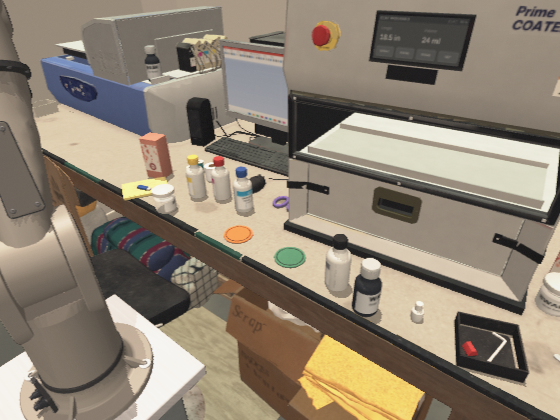

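View pics/top0.png

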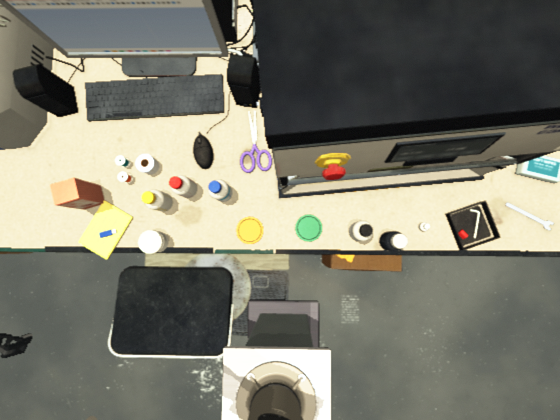

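The scene view shows, from left to right, the jar (163,199), yellow, red and blue bottles, the orange mat (238,235), the green mat (290,257), the black-capped bottle (338,265), the wash bottle (367,290) and the dropper (418,311). In the top view these are: jar (152,242), yellow (150,200), red (180,186), blue (218,190), orange mat (250,230), green mat (309,228), black (363,231), wash (396,242), dropper (425,227). So the orange mat is the left one.

```bash
cat > h.py <<'E'
import numpy as np,cv2
def grab(n):
    from bench import r
    return r.grab_frame(n)
def cast(f,u,v,z):
    T=f["world_from_camera"];d=T[:3,:3]@np.linalg.inv(f["K"])@np.array([u,v,1.]);c=T[:3,3]
    return c+d*(z-c[2])/d[2]
def cloud(f):
    h,w=f["depth"].shape;u,v=np.meshgrid(np.arange(w),np.arange(h))
    p=np.stack([u,v,np.ones_like(u)],-1)@np.linalg.inv(f["K"]).T*f["depth"][...,None]
    return p@f["world_from_camera"][:3,:3].T+f["world_from_camera"][:3,3]
def top_face(f,u,v,z,tol=.006,R=16):
    "centre of the flat top at height z near pixel u,v: mask by depth height, min circle, cast on plane"
    P=cloud(f);m=((abs(P[...,2]-z)<tol)&(f["depth"]>0)).astype(np.uint8)
    w=np.zeros_like(m);cv2.circle(w,(int(u),int(v)),R,1,-1);m*=w
    n,l,s,c=cv2.connectedComponentsWithStats(m)
    if n<2:return None
    i=1+np.argmax(s[1:,4]);(cu,cv_),rad=cv2.minEnclosingCircle(np.argwhere(l==i)[:,::-1].astype(np.float32))
    q=cast(f,*c[i],z);D=2*np.sqrt(s[i,4]/np.pi)*f["depth"][l==i].mean()/f["K"][0,0]
    return q.round(4),"circ",cast(f,cu,cv_,z)[:2].round(4),"diam",D.round(4),"medz",np.median(P[l==i][:,2]).round(4)
def hue(f,u,v,lo,hi,z,R=25):
    h=cv2.cvtColor(f["frame"],cv2.COLOR_RGB2HSV);m=cv2.inRange(h,(lo,110,60),(hi,255,255))
    w=np.zeros_like(m);cv2.circle(w,(u,v),R,255,-1);m&=w
    n,l,s,c=cv2.connectedComponentsWithStats(m);i=1+np.argmax(s[1:,4])
    D=2*np.sqrt(s[i,4]/np.pi)*f["depth"][l==i].mean()/f["K"][0,0]
    return cast(f,*c[i],z).round(4),D.round(4),np.median(cloud(f)[l==i][:,2]).round(4)
E
python3 - <<'E'
from h import *
t=np.load("top0.npz");t=dict(t);s=dict(np.load("scene0.npz"))
for n,u,v,z,R in [("yel",150,198,.14,16),("red",177,184,.14,16),("blue",215,187,.14,16),("black",365,231,.14,14),("wash",400,241,.131,14),("drop",425,227,.044,10),("jar",152,242,.074,18)]: print(n,top_face(t,u,v,z,R=R))
for n,u,v,z,R in [("yel",194,160,.14,16),("red",219,162,.14,16),("blue",241,173,.14,16),("black",341,242,.14,16),("wash",371,267,.131,16),("drop",419,305,.044,10),("jar",163,190,.074,18)]: print("sc",n,top_face(s,u,v,z,R=R))
for f,a,b in((t,(250,230),(309,228)),(s,(238,235),(290,257))):
    print("orange",hue(f,*a,5,25,.004),"green",hue(f,*b,45,85,.004))
E
python3 -c "
import cv2
a=cv2.imread('pics/top0.png')
cv2.imwrite('pics/c0.png',cv2.resize(a[140:270,90:290],None,fx=4,fy=4))"
```

```text
yel (array([0.5886, 0.3501, 0.14  ]), 'circ', array([0.5882, 0.3497]), 'diam', np.float64(0.0345), 'medz', np.float64(0.1391))
red (array([0.631 , 0.2758, 0.14  ]), 'circ', array([0.6302, 0.2754]), 'diam', np.float64(0.0338), 'medz', np.float64(0.1394))
blue (array([0.6189, 0.1665, 0.14  ]), 'circ', array([0.6193, 0.1666]), 'diam', np.float64(0.0341), 'medz', np.float64(0.1395))
black (array([ 0.5031, -0.2446,  0.14  ]), 'circ', array([ 0.5031, -0.2446]), 'diam', np.float64(0.0342), 'medz', np.float64(0.1397))
wash (array([ 0.4745, -0.3358,  0.131 ]), 'circ', array([ 0.4746, -0.3349]), 'diam', np.float64(0.0406), 'medz', np.float64(0.131))
drop (array([ 0.5181, -0.4386,  0.044 ]), 'circ', array([ 0.5178, -0.4388]), 'diam', np.float64(0.0161), 'medz', np.float64(0.0441))
jar (array([0.4677, 0.362 , 0.074 ]), 'circ', array([0.4679, 0.3619]), 'diam', np.float64(0.0676), 'medz', np.float64(0.0732))
sc yel (array([0.5787, 0.3437, 0.14  ]), 'circ', array([0.5778, 0.3421]), 'diam', np.float64(0.0252), 'medz', np.float64(0.1386))
sc red (array([0.6215, 0.2698, 0.14  ]), 'circ', array([0.6212
[... 590 characters left out ...]
at64(0.043))
sc jar (array([0.4574, 0.3562, 0.074 ]), 'circ', array([0.456 , 0.3522]), 'diam', np.float64(0.0501), 'medz', np.float64(0.0727))
orange (array([0.504 , 0.0811, 0.004 ]), np.float64(0.0399), np.float64(0.0039)) green (array([ 0.515 , -0.1056,  0.004 ]), np.float64(0.0499), np.float64(0.0046))Traceback (most recent call last):
  File "<stdin>", line 6, in <module>
  File "h.py", line 24, in hue
    n,l,s,c=cv2.connectedComponentsWithStats(m);i=1+np.argmax(s[1:,4])
                                                    ~~~~~~~~~^^^^^^^^^
    return _wrapfunc(a, 'argmax', axis=axis, out=out, **kwds)
    return bound(*args, **kwds)
ValueError: attempt to get argmax of an empty sequence
```

View pics/c0.png

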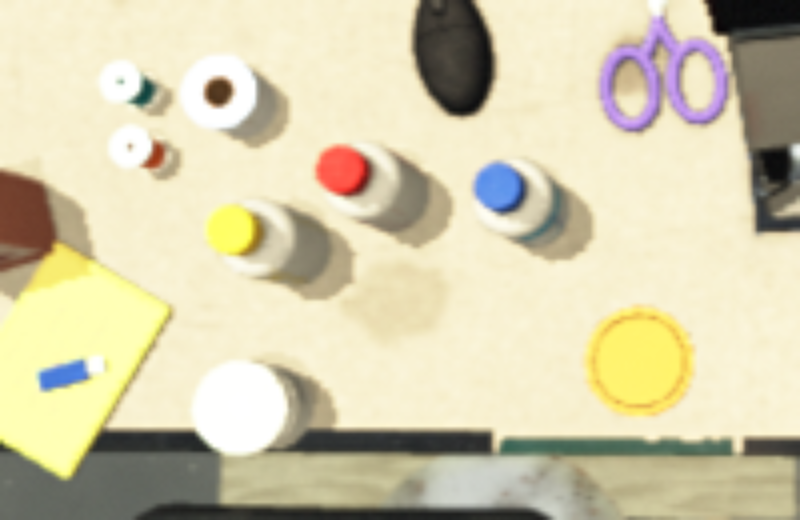

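The crop shows the yellow (232,230), red (343,170) and blue (500,188) caps, the orange mat (640,360) and the jar lid (245,407). Colours are washed out in the top view, so I'll widen the masks. I'll also check the two cameras against each other with a tight height band.

```bash
python3 - <<'E'
from h import *
t=dict(np.load("top0.npz"));s=dict(np.load("scene0.npz"))
def mat(f,u,v,lo,hi,R):
    h=cv2.cvtColor(f["frame"],cv2.COLOR_RGB2HSV);print("px",h[v,u],end=" ")
    m=cv2.inRange(h,(lo,90,40),(hi,255,255));w=np.zeros_like(m);cv2.circle(w,(u,v),R,255,-1);m&=w
    c=max(cv2.findContours(m,cv2.RETR_EXTERNAL,cv2.CHAIN_APPROX_NONE)[0],key=cv2.contourArea)
    q=np.array([cast(f,*p[0],.004)[:2] for p in cv2.convexHull(c)]).astype(np.float32)
    (x,y),rad=cv2.minEnclosingCircle(q);print("mat",round(x,4),round(y,4),"D",round(2*rad,4))
    return np.array([x,y])
for f,a,b,R in((t,(250,230),(309,228),22),(s,(238,235),(290,257),24)):
    o=mat(f,*a,5,35,R);g=mat(f,*b,35,95,R);print("dist",np.linalg.norm(o-g),"dir",(o-g)/np.linalg.norm(o-g),"wash",o+(o-g)/2,"yel",(o+g)/2)
P=cloud(s)
for n,u,v in [("yel",194,160),("red",219,162),("blue",241,173),("black",341,242),("wash",371,267),("jar",163,190)]:
    w=np.zeros(P.shape[:2],np.uint8);cv2.circle(w,(u,v),18,1,-1);w=(w>0)&(s["depth"]>0)
    z0=.074 if n=="jar" else .131 if n=="wash" else .14
    m=w&(P[...,2]>z0-.0035)&(P[...,2]<z0+.008);q=P[m];print(n,q.mean(0).round(4),"ext",(q.max(0)-q.min(0)).round(3),"std",q[:,2].std().round(4))
E
```

```text
px [ 28 144 255] mat 0.5043 0.0837 D 0.0851
px [ 67 109 226] mat 0.5125 -0.0956 D 0.0785
dist 0.17947877021018316 dir [-0.04581831  0.99894979] wash [0.50018966 0.17330278] yel [ 0.50841308 -0.0059875 ]
px [ 14 162 246] mat 0.4969 0.0814 D 0.0896
px [ 66  81 164] Traceback (most recent call last):
  File "<stdin>", line 11, in <module>
  File "<stdin>", line 6, in mat
ValueError: max() iterable argument is empty
```

```bash
python3 - <<'E'
from h import *
t=dict(np.load("top0.npz"));s=dict(np.load("scene0.npz"))
def mat(f,u,v,lo,hi,R,sat):
    h=cv2.cvtColor(f["frame"],cv2.COLOR_RGB2HSV)
    m=cv2.inRange(h,(lo,sat,30),(hi,255,255));w=np.zeros_like(m);cv2.circle(w,(u,v),R,255,-1);m&=w
    c=max(cv2.findContours(m,cv2.RETR_EXTERNAL,cv2.CHAIN_APPROX_NONE)[0],key=cv2.contourArea)
    q=np.array([cast(f,*p[0],.004)[:2] for p in cv2.convexHull(c)]).astype(np.float32)
    e=cv2.fitEllipse(q);M=cv2.moments(q);print("mat",np.round(e,4).tolist() if 0 else [np.round(k,4) for k in e],"cm",round(M['m10']/M['m00'],4),round(M['m01']/M['m00'],4))
for f,a,b,R in((t,(250,230),(309,228),22),(s,(238,235),(290,257),24)):
    for sat in (60,80,110):
        try: mat(f,*a,5,35,R,sat+20);mat(f,*b,40,95,R,sat-15)
        except Exception as e: print(e)
P=cloud(s)
for n,u,v in [("yel",194,160),("red",219,162),("blue",241,173),("black",341,242),("wash",371,267),("jar",163,190)]:
    w=np.zeros(P.shape[:2],np.uint8);cv2.circle(w,(u,v),18,1,-1);w=(w>0)&(s["depth"]>0)
    z0=.074 if n=="jar" else .131 if n=="wash" else .14
    m=w&(P[...,2]>z0-.0035)&(P[...,2]<z0+.008);q=P[m];print(n,q.mean(0).round(4),"ext",(q.max(0)-q.min(0)).round(3),"std",q[:,2].std().round(4))
E
```

```text
mat [array([0.504 , 0.0838]), array([0.0838, 0.0849]), np.float64(109.8615)] cm 0.5043 0.0838
mat [array([ 0.5127, -0.0952]), array([0.0822, 0.0828]), np.float64(103.9737)] cm 0.5128 -0.095
mat [array([0.5043, 0.0842]), array([0.0815, 0.0836]), np.float64(107.3703)] cm 0.5045 0.0844
mat [array([ 0.5124, -0.0954]), array([0.081 , 0.0825]), np.float64(70.4365)] cm 0.5125 -0.0952
mat [array([0.5035, 0.0839]), array([0.08  , 0.0802]), np.float64(123.5884)] cm 0.5036 0.0839
mat [array([ 0.5124, -0.0953]), array([0.0767, 0.0778]), np.float64(115.6476)] cm 0.5125 -0.0953
mat [array([0.4968, 0.082 ]), array([0.0854, 0.0892]), np.float64(139.7326)] cm 0.4966 0.0821
mat [array([ 0.5056, -0.0973]), array([0.0821, 0.0863]), np.float64(125.3036)] cm 0.5054 -0.0975
mat [array([0.4969, 0.0815]), array([0.0827, 0.0883]), np.float64(136.5213)] cm 0.4968 0.0814
mat [array([ 0.5056, -0.0975]), array([0.0789, 0.0831]), np.float64(131.4455)] cm 0.5055 -0.0975
mat [array([0.4968, 0.0813]), array([0.0812, 0.086 ]), np.float64(144.9611)] cm 0.4968 0.0813
max() iterable argument is empty
yel [0.5824 0.3485 0.1387] ext [0.03  0.031 0.004] std 0.0009
red [0.6259 0.2752 0.1385] ext [0.031 0.031 0.005] std 0.0009
blue [0.6128 0.1641 0.1385] ext [0.031 0.031 0.004] std 0.0011
black [ 0.4958 -0.2469  0.1391] ext [0.033 0.032 0.004] std 0.0009
wash [ 0.4678 -0.3374  0.1302] ext [0.038 0.039 0.005] std 0.001
jar [0.46   0.3605 0.0729] ext [0.065 0.064 0.006] std 0.0011
```

Both cameras agree on relative positions, differing only by a constant offset of about (7, 2) mm. I'll work in the top camera's frame and learn the tool offset from the first placing. First: align the jaws with y, then go above the blue bottle.

Call:
arm_command(rows=[{"az":-5.45,"fingers":0.4},{"az":-5.45,"fingers":0.4},{"az":-5.45,"fingers":0.4},{"az":-5.45,"fingers":0.4},{"x":-0.01,"y":-0.013,"fingers":0.4},{"x":-0.02,"y":-0.025,"fingers":0.4},{"x":-0.026,"y":-0.033,"fingers":0.4},{"x":-0.026,"y":-0.033,"fingers":0.4},{"x":-0.026,"y":-0.033,"fingers":0.4},{"x":-0.026,"y":-0.033,"fingers":0.4}], grip_force=60)

```text
validation failed for argument at $.ro...
```

Call:
arm_command(rows=[{"x":-0.026,"y":-0.033,"fingers":0.4},{"x":-0.026,"y":-0.033,"fingers":0.4},{"x":-0.026,"y":-0.033,"fingers":0.4},{"x":-0.026,"y":-0.033,"fingers":0.4},{"x":-0.026,"y":-0.033,"fingers":0.4},{"x":-0.026,"y":-0.033,"fingers":0.4},{"x":-0.026,"y":-0.033,"fingers":0.4},{"x":-0.026,"y":-0.033,"fingers":0.4},{"x":-0.02,"y":-0.026,"fingers":0.4},{"fingers":0.4}])

```text
validation failed for argument at $.ro...
```

```bash
python3 - <<'E'
from bench import r
from h import *
o=r.get_obs();print({k:np.round(o[k],4).tolist() for k in("clock","tcp_pos","orientation","joints","grip_width","contact_force")})
f=r.grab_frame("scene");np.savez("scene1.npz",**f);cv2.imwrite("pics/s1.png",f["frame"][...,::-1])
E
```

```text
{'clock': 0.1, 'tcp_pos': [0.2507, 0.6262, 0.2494], 'orientation': [-0.5946, -3.0846, 0.0025], 'joints': [-1.2981, 0.4777, 0.0224, 1.5563, -0.0115, 1.1093, -0.0831], 'grip_width': 0.0858, 'contact_force': [0.1915, 0.1133, 0.397]}
```

View pics/s1.png

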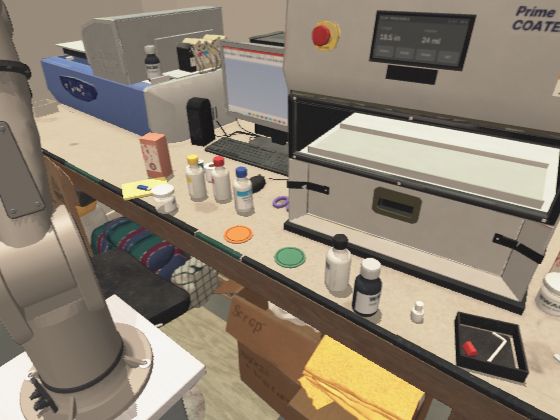

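The move was refused and the scene hasn't changed. The rows probably need every field, so I'll test that.

Call:
arm_command(rows=[{"fingers":0.4,"x":0,"y":0,"z":0,"ax":0,"ay":0,"az":-5.45},{"fingers":0.4,"x":0,"y":0,"z":0,"ax":0,"ay":0,"az":-5.45},{"fingers":0.4,"x":0,"y":0,"z":0,"ax":0,"ay":0,"az":-5.45},{"fingers":0.4,"x":0,"y":0,"z":0,"ax":0,"ay":0,"az":-5.45}], grip_force=60)

```text
clock: 0.48
tcp_pos: [0.2508, 0.6265, 0.2499]
orientation: [0.007, -3.141, 0.001]
contact_force: [0.3, -0.1, 0.8]
grip_width: 0.0598
gripper_force: 0.0
```

Call:
arm_command(rows=[{"fingers":0.4,"x":-0.012,"y":-0.015,"z":0,"ax":0,"ay":0,"az":0},{"fingers":0.4,"x":-0.026,"y":-0.032,"z":0,"ax":0,"ay":0,"az":0},{"fingers":0.4,"x":-0.026,"y":-0.033,"z":0,"ax":0,"ay":0,"az":0},{"fingers":0.4,"x":-0.026,"y":-0.033,"z":0,"ax":0,"ay":0,"az":0},{"fingers":0.4,"x":-0.026,"y":-0.033,"z":0,"ax":0,"ay":0,"az":0},{"fingers":0.4,"x":-0.026,"y":-0.033,"z":0,"ax":0,"ay":0,"az":0},{"fingers":0.4,"x":-0.026,"y":-0.033,"z":0,"ax":0,"ay":0,"az":0},{"fingers":0.4,"x":-0.026,"y":-0.033,"z":0,"ax":0,"ay":0,"az":0}])

```text
clock: 1.15
tcp_pos: [0.4443, 0.3813, 0.2502]
orientation: [-0.0, -3.141, 0.0]
contact_force: [1.8, 0.3, -0.4]
grip_width: 0.0603
gripper_force: 0.0
```

Call:
arm_command(rows=[{"fingers":0.4,"x":-0.026,"y":-0.033,"z":0,"ax":0,"ay":0,"az":0},{"fingers":0.4,"x":-0.026,"y":-0.033,"z":0,"ax":0,"ay":0,"az":0},{"fingers":0.4,"x":-0.026,"y":-0.033,"z":0,"ax":0,"ay":0,"az":0},{"fingers":0.4,"x":-0.026,"y":-0.033,"z":0,"ax":0,"ay":0,"az":0},{"fingers":0.4,"x":-0.026,"y":-0.033,"z":0,"ax":0,"ay":0,"az":0},{"fingers":0.4,"x":-0.026,"y":-0.033,"z":0,"ax":0,"ay":0,"az":0},{"fingers":0.4,"x":-0.015,"y":-0.018,"z":0,"ax":0,"ay":0,"az":0},{"fingers":0.4,"x":0,"y":0,"z":0,"ax":0,"ay":0,"az":0}])

```text
clock: 1.82
tcp_pos: [0.6165, 0.1611, 0.2501]
orientation: [0.016, 3.14, -0.006]
contact_force: [1.2, -1.2, 0.4]
grip_width: 0.0596
gripper_force: 0.0
```

```bash
python3 - <<'E'
from bench import r
from h import *
o=r.get_obs();print({k:np.round(o[k],4).tolist() for k in("clock","tcp_pos","orientation","joints","grip_width")})
f=r.grab_frame("scene");np.savez("scene1.npz",**f);cv2.imwrite("pics/s2.png",f["frame"][...,::-1])
E
```

```text
{'clock': 1.8167, 'tcp_pos': [0.6165, 0.1611, 0.2501], 'orientation': [0.0159, 3.1398, -0.0059], 'joints': [-0.4546, 0.4153, 0.1337, 1.6592, -0.0567, 1.0706, 1.2557], 'grip_width': 0.0596}
```

View pics/s2.png

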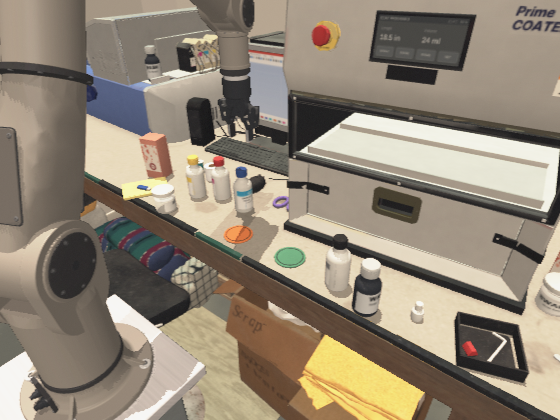

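The scene view shows the open gripper above the blue cap (240,115), which is at (241,173). Descending and gripping.

Call:
arm_command(rows=[{"fingers":0.4,"x":0,"y":0.004,"z":0.015,"ax":0,"ay":0,"az":0},{"fingers":0.4,"x":0,"y":0,"z":0.025,"ax":0,"ay":0,"az":0},{"fingers":0.4,"x":0,"y":0,"z":0.025,"ax":0,"ay":0,"az":0},{"fingers":0.4,"x":0,"y":0,"z":0.02,"ax":0,"ay":0,"az":0},{"fingers":0.4,"x":0,"y":0,"z":0.015,"ax":0,"ay":0,"az":0},{"fingers":0.4,"x":0,"y":0,"z":0.012,"ax":0,"ay":0,"az":0},{"fingers":0.4,"x":0,"y":0,"z":0,"ax":0,"ay":0,"az":0}])

```text
clock: 2.45
tcp_pos: [0.6108, 0.1737, 0.1355]
orientation: [0.002, -3.137, 0.002]
contact_force: [-0.7, 0.6, -0.2]
grip_width: 0.0597
gripper_force: 0.0
```

Call:
arm_command(rows=[{"fingers":-0.1,"x":0,"y":0,"z":0,"ax":0,"ay":0,"az":0},{"fingers":-0.2,"x":0,"y":0,"z":0,"ax":0,"ay":0,"az":0},{"fingers":-0.5,"x":0,"y":0,"z":0,"ax":0,"ay":0,"az":0},{"fingers":-1,"x":0,"y":0,"z":0,"ax":0,"ay":0,"az":0},{"fingers":-1,"x":0,"y":0,"z":0,"ax":0,"ay":0,"az":0},{"fingers":-1,"x":0,"y":0,"z":0,"ax":0,"ay":0,"az":0}])

```text
clock: 2.95
tcp_pos: [0.6141, 0.1729, 0.1397]
orientation: [0.001, 3.139, 0.001]
contact_force: [-0.5, -1.3, 6.3]
grip_width: 0.0327
gripper_force: 60.3
```

```bash
python3 - <<'E'
from bench import r
from h import *
o=r.get_obs();print({k:np.round(o[k],4).tolist() for k in("clock","tcp_pos","orientation","grip_width","gripper_force","contact_force")})
f=r.grab_frame("scene");c=f["frame"][80:230,160:320,::-1];cv2.imwrite("pics/s3.png",cv2.resize(c,None,fx=4,fy=4))
E
```

```text
{'clock': 2.95, 'tcp_pos': [0.6141, 0.1729, 0.1397], 'orientation': [0.0009, 3.1393, 0.0014], 'grip_width': 0.0327, 'gripper_force': 60.3281, 'contact_force': [-0.4783, -1.3357, 6.3071]}
```

View pics/s3.png

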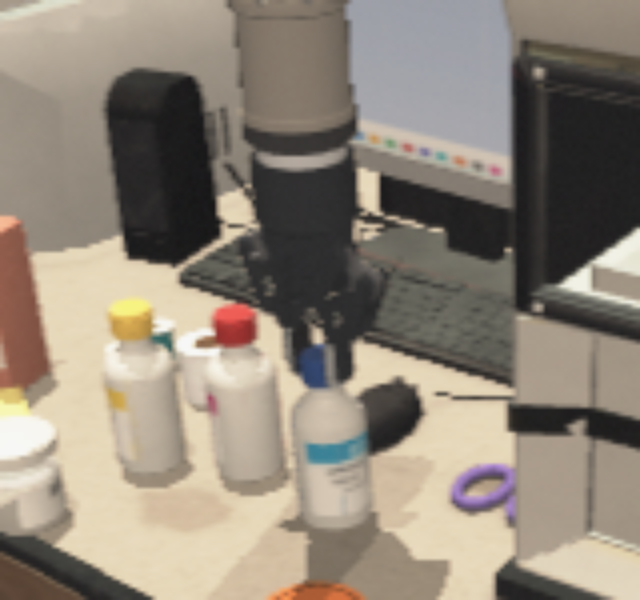

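The crop shows the blue cap gripped at (318,368) with the bottle upright. Lifting, then carrying to the green mat.

Call:
arm_command(rows=[{"fingers":-1,"x":0,"y":0,"z":-0.005,"ax":0,"ay":0,"az":0},{"fingers":-1,"x":0,"y":0,"z":-0.01,"ax":0,"ay":0,"az":0},{"fingers":-1,"x":0,"y":0,"z":-0.02,"ax":0,"ay":0,"az":0},{"fingers":-1,"x":0,"y":0,"z":-0.025,"ax":0,"ay":0,"az":0},{"fingers":-1,"x":0,"y":0,"z":-0.025,"ax":0,"ay":0,"az":0},{"fingers":-1,"x":0,"y":0,"z":-0.025,"ax":0,"ay":0,"az":0},{"fingers":-1,"x":0,"y":0,"z":-0.025,"ax":0,"ay":0,"az":0},{"fingers":-1,"x":0,"y":0,"z":-0.02,"ax":0,"ay":0,"az":0},{"fingers":-1,"x":0,"y":0,"z":-0.01,"ax":0,"ay":0,"az":0},{"fingers":-1,"x":0,"y":0,"z":0,"ax":0,"ay":0,"az":0}], grip_force=60)

```text
clock: 3.83
tcp_pos: [0.6141, 0.1731, 0.3061]
orientation: [0.001, 3.137, 0.003]
contact_force: [0.8, -0.4, -3.8]
grip_width: 0.0327
gripper_force: 59.9
```

Call:
arm_command(rows=[{"fingers":-1,"x":0,"y":0,"z":0,"ax":0,"ay":0,"az":0},{"fingers":-1,"x":0,"y":0,"z":0,"ax":0,"ay":0,"az":0},{"fingers":-1,"x":0,"y":0,"z":0,"ax":0,"ay":0,"az":0}])

```text
clock: 4.08
tcp_pos: [0.6122, 0.1726, 0.3013]
orientation: [-0.0, -3.138, 0.002]
contact_force: [-0.9, -0.9, -3.6]
grip_width: 0.0327
gripper_force: 59.9
```

```bash
python3 - <<'E'
from bench import r
from h import *
o=r.get_obs();print({k:np.round(o[k],4).tolist() for k in("clock","tcp_pos","orientation","grip_width","gripper_force","contact_force","joints","qvel")})
f=r.grab_frame("scene");c=f["frame"][20:190,160:330,::-1];cv2.imwrite("pics/s4.png",cv2.resize(c,None,fx=3.5,fy=3.5))
E
```

```text
{'clock': 4.0833, 'tcp_pos': [0.6122, 0.1726, 0.3013], 'orientation': [-0.0003, -3.1384, 0.0019], 'grip_width': 0.0327, 'gripper_force': 59.8629, 'contact_force': [-0.9106, -0.891, -3.5631], 'joints': [-0.4717, 0.3739, 0.133, 1.5995, -0.0524, 1.1751, 1.2432], 'qvel': [0.0005, 0.0003, 0.0029, -0.0057, 0.001, 0.0018, -0.0004]}
```

View pics/s4.png

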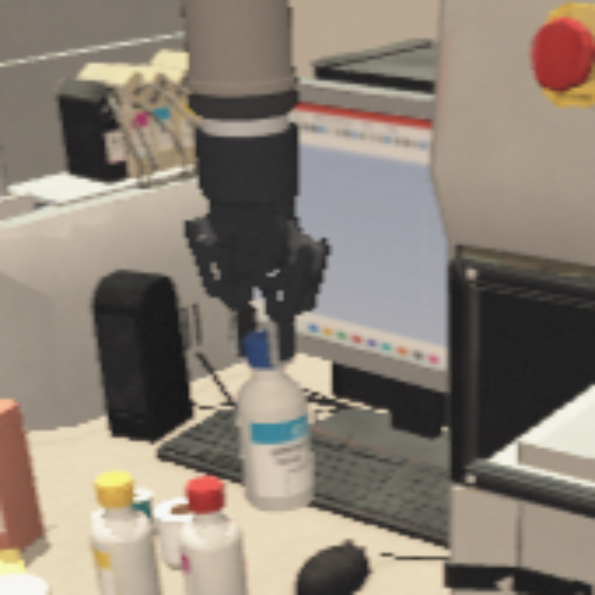

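The bottle hangs upright in the grip: cap at (258,345), foot at (278,500). I'll move toward the robot first to stay clear of the cabinet, then sideways.

Call:
arm_command(rows=[{"fingers":-1,"x":0.005,"y":0,"z":0,"ax":0,"ay":0,"az":0},{"fingers":-1,"x":0.01,"y":0,"z":0,"ax":0,"ay":0,"az":0},{"fingers":-1,"x":0.018,"y":0,"z":0,"ax":0,"ay":0,"az":0},{"fingers":-1,"x":0.022,"y":0,"z":0,"ax":0,"ay":0,"az":0},{"fingers":-1,"x":0.022,"y":-0.005,"z":0,"ax":0,"ay":0,"az":0},{"fingers":-1,"x":0.016,"y":-0.012,"z":0,"ax":0,"ay":0,"az":0},{"fingers":-1,"x":0.009,"y":-0.018,"z":0,"ax":0,"ay":0,"az":0},{"fingers":-1,"x":0.004,"y":-0.024,"z":0,"ax":0,"ay":0,"az":0},{"fingers":-1,"x":0,"y":-0.028,"z":0,"ax":0,"ay":0,"az":0},{"fingers":-1,"x":0,"y":-0.028,"z":0,"ax":0,"ay":0,"az":0}])

```text
clock: 4.97
tcp_pos: [0.5057, 0.0573, 0.3033]
orientation: [0.002, -3.141, -0.001]
contact_force: [1.9, -0.3, -4.1]
grip_width: 0.0325
gripper_force: 59.9
```

Call:
arm_command(rows=[{"fingers":-1,"x":0,"y":-0.028,"z":0,"ax":0,"ay":0,"az":0},{"fingers":-1,"x":0,"y":-0.028,"z":0,"ax":0,"ay":0,"az":0},{"fingers":-1,"x":0,"y":-0.028,"z":0,"ax":0,"ay":0,"az":0},{"fingers":-1,"x":0,"y":-0.026,"z":0,"ax":0,"ay":0,"az":0},{"fingers":-1,"x":0,"y":-0.02,"z":0,"ax":0,"ay":0,"az":0},{"fingers":-1,"x":0,"y":-0.014,"z":0,"ax":0,"ay":0,"az":0},{"fingers":-1,"x":0,"y":-0.008,"z":0,"ax":0,"ay":0,"az":0},{"fingers":-1,"x":0,"y":-0.002,"z":0,"ax":0,"ay":0,"az":0},{"fingers":-1,"x":0,"y":0,"z":0,"ax":0,"ay":0,"az":0},{"fingers":-1,"x":0,"y":0,"z":0,"ax":0,"ay":0,"az":0}])

```text
clock: 5.8
tcp_pos: [0.507, -0.0948, 0.3032]
orientation: [0.002, -3.141, -0.001]
contact_force: [0.5, -0.1, -3.0]
grip_width: 0.0326
gripper_force: 59.9
```

Call:
arm_command(rows=[{"fingers":-1,"x":0,"y":0,"z":0,"ax":0,"ay":0,"az":0},{"fingers":-1,"x":0,"y":0,"z":0,"ax":0,"ay":0,"az":0},{"fingers":-1,"x":0,"y":0,"z":0,"ax":0,"ay":0,"az":0},{"fingers":-1,"x":0,"y":0,"z":0,"ax":0,"ay":0,"az":0}])

```text
clock: 6.13
tcp_pos: [0.5071, -0.0957, 0.3033]
orientation: [0.001, -3.141, -0.0]
contact_force: [-0.6, -1.0, -3.9]
grip_width: 0.0328
gripper_force: 59.9
```

```bash
python3 - <<'E'
from bench import r
from h import *
o=r.get_obs();print({k:np.round(o[k],4).tolist() for k in("clock","tcp_pos","orientation","grip_width","gripper_force","contact_force","joints")})
f=r.grab_frame("scene");cv2.imwrite("pics/s5.png",f["frame"][...,::-1])
E
```

```text
{'clock': 6.1333, 'tcp_pos': [0.5071, -0.0957, 0.3033], 'orientation': [0.0007, -3.1415, -0.0001], 'grip_width': 0.0328, 'gripper_force': 59.8842, 'contact_force': [-0.5688, -1.05, -3.8636], 'joints': [-0.1934, 0.1609, 0.2944, 1.8826, -0.0521, 1.1055, 1.6921]}
```

View pics/s5.png

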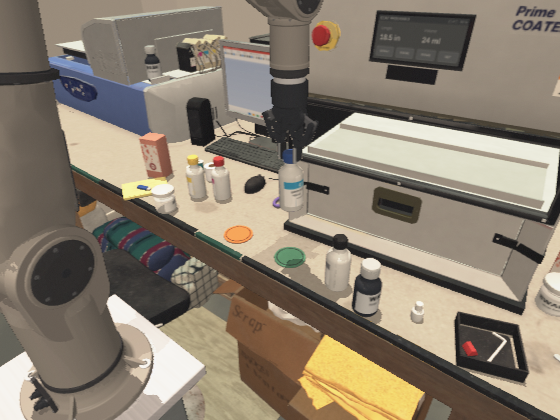

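The scene view shows the bottle held above the green mat, which is at (290,257). Lowering it.

Call:
arm_command(rows=[{"fingers":-1,"x":0,"y":0,"z":0.008,"ax":0,"ay":0,"az":0},{"fingers":-1,"x":0,"y":0,"z":0.018,"ax":0,"ay":0,"az":0},{"fingers":-1,"x":0,"y":0,"z":0.024,"ax":0,"ay":0,"az":0},{"fingers":-1,"x":0,"y":0,"z":0.024,"ax":0,"ay":0,"az":0},{"fingers":-1,"x":0,"y":0,"z":0.024,"ax":0,"ay":0,"az":0},{"fingers":-1,"x":0,"y":0,"z":0.022,"ax":0,"ay":0,"az":0},{"fingers":-1,"x":0,"y":0,"z":0.016,"ax":0,"ay":0,"az":0},{"fingers":-1,"x":0,"y":0,"z":0.01,"ax":0,"ay":0,"az":0},{"fingers":-1,"x":0,"y":0,"z":0.005,"ax":0,"ay":0,"az":0},{"fingers":-1,"x":0,"y":0,"z":0,"ax":0,"ay":0,"az":0}])

```text
clock: 7.02
tcp_pos: [0.5066, -0.0961, 0.1514]
orientation: [-0.0, -3.14, 0.0]
contact_force: [-0.4, -0.6, -2.6]
grip_width: 0.0322
gripper_force: 59.9
```

Call:
arm_command(rows=[{"fingers":-1,"x":0,"y":0,"z":0,"ax":0,"ay":0,"az":0},{"fingers":-1,"x":0,"y":0,"z":0.002,"ax":0,"ay":0,"az":0},{"fingers":-1,"x":0,"y":0,"z":0.002,"ax":0,"ay":0,"az":0},{"fingers":-1,"x":0,"y":0,"z":0.002,"ax":0,"ay":0,"az":0},{"fingers":-1,"x":0,"y":0,"z":0,"ax":0,"ay":0,"az":0}])

```text
clock: 7.43
tcp_pos: [0.5071, -0.0961, 0.1463]
orientation: [0.001, 3.141, 0.0]
contact_force: [-0.7, -0.2, -3.0]
grip_width: 0.0323
gripper_force: 59.9
```

Call:
arm_command(rows=[{"fingers":-1,"x":0,"y":0,"z":0.001,"ax":0,"ay":0,"az":0},{"fingers":-1,"x":0,"y":0,"z":0.001,"ax":0,"ay":0,"az":0},{"fingers":-1,"x":0,"y":0,"z":0,"ax":0,"ay":0,"az":0},{"fingers":-1,"x":0,"y":0,"z":0,"ax":0,"ay":0,"az":0}])

```text
clock: 7.77
tcp_pos: [0.5071, -0.0962, 0.1443]
orientation: [-0.001, -3.142, 0.0]
contact_force: [0.2, -1.0, -3.0]
grip_width: 0.0324
gripper_force: 59.9
```

Call:
arm_command(rows=[{"fingers":-1,"x":0,"y":0,"z":0.001,"ax":0,"ay":0,"az":0},{"fingers":-1,"x":0,"y":0,"z":0,"ax":0,"ay":0,"az":0},{"fingers":-1,"x":0,"y":0,"z":0,"ax":0,"ay":0,"az":0}])

```text
clock: 8.02
tcp_pos: [0.5075, -0.0963, 0.1437]
orientation: [0.001, 3.141, -0.0]
contact_force: [-0.6, 0.0, 2.2]
grip_width: 0.0327
gripper_force: 60.5
```

The force turned positive, so the foot is down. Releasing and rising.

Call:
arm_command(rows=[{"fingers":-0.1,"x":0,"y":0,"z":0,"ax":0,"ay":0,"az":0},{"fingers":0.1,"x":0,"y":0,"z":0,"ax":0,"ay":0,"az":0},{"fingers":0.35,"x":0,"y":0,"z":0,"ax":0,"ay":0,"az":0},{"fingers":0.35,"x":0,"y":0,"z":0,"ax":0,"ay":0,"az":0},{"fingers":0.35,"x":0,"y":0,"z":-0.01,"ax":0,"ay":0,"az":0},{"fingers":0.35,"x":0,"y":0,"z":-0.02,"ax":0,"ay":0,"az":0},{"fingers":0.35,"x":0,"y":0,"z":-0.03,"ax":0,"ay":0,"az":0},{"fingers":0.35,"x":0,"y":0,"z":-0.03,"ax":0,"ay":0,"az":0}])

```text
clock: 8.68
tcp_pos: [0.5064, -0.0963, 0.2345]
orientation: [-0.001, -3.14, 0.0]
contact_force: [1.1, 0.3, -0.8]
grip_width: 0.0575
gripper_force: 0.0
```

Call:
arm_command(rows=[{"fingers":0.35,"x":0,"y":0.015,"z":-0.015,"ax":0,"ay":0,"az":0},{"fingers":0.35,"x":0,"y":0.03,"z":0,"ax":0,"ay":0,"az":0},{"fingers":0.35,"x":0,"y":0.035,"z":0,"ax":0,"ay":0,"az":0},{"fingers":0.35,"x":0,"y":0.035,"z":0,"ax":0,"ay":0,"az":0},{"fingers":0.35,"x":0,"y":0.035,"z":0,"ax":0,"ay":0,"az":0},{"fingers":0.35,"x":0,"y":0.035,"z":0,"ax":0,"ay":0,"az":0},{"fingers":0.35,"x":0,"y":0.035,"z":0,"ax":0,"ay":0,"az":0},{"fingers":0.35,"x":0,"y":0.03,"z":0,"ax":0,"ay":0,"az":0},{"fingers":0.35,"x":0,"y":0.02,"z":0,"ax":0,"ay":0,"az":0},{"fingers":0.35,"x":0,"y":0,"z":0,"ax":0,"ay":0,"az":0}])

```text
clock: 9.52
tcp_pos: [0.5065, 0.1796, 0.249]
orientation: [-0.011, 3.141, 0.004]
contact_force: [-0.3, 1.0, 0.0]
grip_width: 0.0572
gripper_force: 0.0
```

```bash
python3 - <<'E'
from h import *
from bench import r
print(r.get_obs()["tcp_pos"].round(4))
f=grab("top");np.savez("top2.npz",**f)
for n,u,v in(("blue",311,226),("red",177,184),("yel",150,198)):print(n,top_face(f,u,v,.144 if n=="blue" else .14,R=18))
f=grab("scene");cv2.imwrite("pics/s6.png",f["frame"][...,::-1])
E
```

```text
[0.5065 0.1796 0.249 ]
blue (array([ 0.513 , -0.1018,  0.144 ]), 'circ', array([ 0.5132, -0.102 ]), 'diam', np.float64(0.0341), 'medz', np.float64(0.1442))
red (array([0.6328, 0.2733, 0.14  ]), 'circ', array([0.631 , 0.2743]), 'diam', np.float64(0.0304), 'medz', np.float64(0.1396))
yel (array([0.6047, 0.3554, 0.14  ]), 'circ', array([0.6047, 0.3554]), 'diam', np.float64(0.0031), 'medz', np.float64(0.1392))
```

View pics/s6.png

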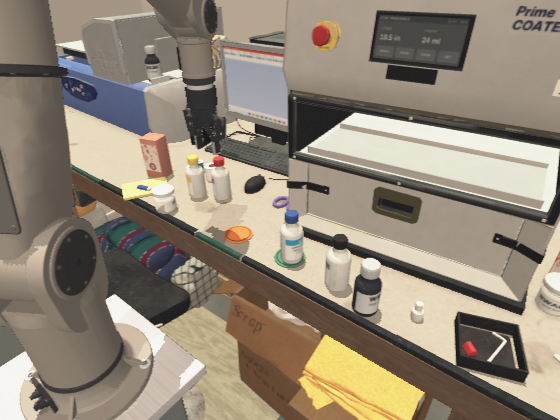

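The scene shows blue standing on the green mat at (291,257), with its top-camera position 6.5 mm too far in −y. That gives the mapping tcp_y ≈ cam_y + 5.6 mm and tcp_x ≈ cam_x − 6 mm. I'll trim blue later. Next is red.

Call:
arm_command(rows=[{"fingers":0.35,"x":-0.0085,"y":0.007,"z":0,"ax":0,"ay":0,"az":0},{"fingers":0.35,"x":-0.02,"y":0.017,"z":0,"ax":0,"ay":0,"az":0},{"fingers":0.35,"x":-0.025,"y":0.022,"z":0,"ax":0,"ay":0,"az":0},{"fingers":0.35,"x":-0.025,"y":0.022,"z":0,"ax":0,"ay":0,"az":0},{"fingers":0.35,"x":-0.02,"y":0.017,"z":0,"ax":0,"ay":0,"az":0},{"fingers":0.35,"x":-0.014,"y":0.012,"z":0,"ax":0,"ay":0,"az":0},{"fingers":0.35,"x":-0.006,"y":0.005,"z":0,"ax":0,"ay":0,"az":0},{"fingers":0.35,"x":0,"y":0,"z":0,"ax":0,"ay":0,"az":0},{"fingers":0.35,"x":0,"y":0,"z":0,"ax":0,"ay":0,"az":0},{"fingers":0.35,"x":0,"y":0,"z":0,"ax":0,"ay":0,"az":0}])

```text
clock: 10.45
tcp_pos: [0.6253, 0.2741, 0.2484]
orientation: [-0.003, -3.141, 0.001]
contact_force: [-0.3, 0.0, -0.2]
grip_width: 0.0576
gripper_force: 0.0
```

Call:
arm_command(rows=[{"fingers":0.35,"x":0,"y":0,"z":0,"ax":0,"ay":0,"az":0},{"fingers":0.35,"x":0,"y":0,"z":0,"ax":0,"ay":0,"az":0},{"fingers":0.35,"x":0,"y":0,"z":0,"ax":0,"ay":0,"az":0},{"fingers":0.35,"x":0,"y":0,"z":0,"ax":0,"ay":0,"az":0}])

```text
clock: 10.78
tcp_pos: [0.6255, 0.2755, 0.2486]
orientation: [0.001, 3.141, 0.0]
contact_force: [-0.5, 0.2, -0.6]
grip_width: 0.0576
gripper_force: 0.0
```

Still 6 mm short in y. I'll correct that, then descend and grip.

Call:
arm_command(rows=[{"fingers":0.35,"x":0,"y":0.006,"z":0.012,"ax":0,"ay":0,"az":0},{"fingers":0.35,"x":0,"y":0,"z":0.022,"ax":0,"ay":0,"az":0},{"fingers":0.35,"x":0,"y":0,"z":0.025,"ax":0,"ay":0,"az":0},{"fingers":0.35,"x":0,"y":0,"z":0.022,"ax":0,"ay":0,"az":0},{"fingers":0.35,"x":0,"y":0,"z":0.015,"ax":0,"ay":0,"az":0},{"fingers":0.35,"x":0,"y":0,"z":0.01,"ax":0,"ay":0,"az":0},{"fingers":0.35,"x":0,"y":0,"z":0.003,"ax":0,"ay":0,"az":0},{"fingers":0.35,"x":0,"y":0,"z":0,"ax":0,"ay":0,"az":0},{"fingers":0.35,"x":0,"y":0,"z":0,"ax":0,"ay":0,"az":0},{"fingers":0.35,"x":0,"y":0,"z":0,"ax":0,"ay":0,"az":0}])

```text
clock: 11.62
tcp_pos: [0.6265, 0.2822, 0.1406]
orientation: [0.001, 3.14, 0.002]
contact_force: [0.2, 0.1, -0.1]
grip_width: 0.0578
gripper_force: 0.0
```

Call:
arm_command(rows=[{"fingers":-0.1,"x":0,"y":0,"z":0,"ax":0,"ay":0,"az":0},{"fingers":-0.2,"x":0,"y":0,"z":0,"ax":0,"ay":0,"az":0},{"fingers":-0.5,"x":0,"y":0,"z":0,"ax":0,"ay":0,"az":0},{"fingers":-1,"x":0,"y":0,"z":0,"ax":0,"ay":0,"az":0},{"fingers":-1,"x":0,"y":0,"z":0,"ax":0,"ay":0,"az":0},{"fingers":-1,"x":0,"y":0,"z":0,"ax":0,"ay":0,"az":0}])

```text
clock: 12.12
tcp_pos: [0.6264, 0.2819, 0.1405]
orientation: [0.001, 3.14, 0.001]
contact_force: [-0.7, 0.9, 6.9]
grip_width: 0.0325
gripper_force: 59.3
```

Call:
arm_command(rows=[{"fingers":-1,"x":0,"y":0,"z":-0.005,"ax":0,"ay":0,"az":0},{"fingers":-1,"x":0,"y":0,"z":-0.01,"ax":0,"ay":0,"az":0},{"fingers":-1,"x":0,"y":0,"z":-0.02,"ax":0,"ay":0,"az":0},{"fingers":-1,"x":0,"y":0,"z":-0.025,"ax":0,"ay":0,"az":0},{"fingers":-1,"x":0,"y":0,"z":-0.025,"ax":0,"ay":0,"az":0},{"fingers":-1,"x":0,"y":0,"z":-0.025,"ax":0,"ay":0,"az":0},{"fingers":-1,"x":0,"y":0,"z":-0.025,"ax":0,"ay":0,"az":0},{"fingers":-1,"x":0,"y":0,"z":-0.02,"ax":0,"ay":0,"az":0},{"fingers":-1,"x":0.004,"y":0,"z":-0.01,"ax":0,"ay":0,"az":0},{"fingers":-1,"x":0.01,"y":-0.005,"z":0,"ax":0,"ay":0,"az":0}])

```text
clock: 12.95
tcp_pos: [0.6129, 0.2781, 0.3072]
orientation: [-0.0, 3.137, 0.004]
contact_force: [0.4, 0.7, -3.1]
grip_width: 0.0322
gripper_force: 59.9
```

Call:
arm_command(rows=[{"fingers":-1,"x":0.018,"y":-0.012,"z":0,"ax":0,"ay":0,"az":0},{"fingers":-1,"x":0.02,"y":-0.02,"z":0,"ax":0,"ay":0,"az":0},{"fingers":-1,"x":0.02,"y":-0.024,"z":0,"ax":0,"ay":0,"az":0},{"fingers":-1,"x":0.02,"y":-0.026,"z":0,"ax":0,"ay":0,"az":0},{"fingers":-1,"x":0.016,"y":-0.026,"z":0,"ax":0,"ay":0,"az":0},{"fingers":-1,"x":0.01,"y":-0.026,"z":0,"ax":0,"ay":0,"az":0},{"fingers":-1,"x":0.006,"y":-0.024,"z":0,"ax":0,"ay":0,"az":0},{"fingers":-1,"x":0.003,"y":-0.016,"z":0,"ax":0,"ay":0,"az":0},{"fingers":-1,"x":0,"y":-0.009,"z":0,"ax":0,"ay":0,"az":0},{"fingers":-1,"x":0,"y":-0.004,"z":0,"ax":0,"ay":0,"az":0}])

```text
clock: 13.78
tcp_pos: [0.4981, 0.0883, 0.3042]
orientation: [-0.004, -3.141, 0.0]
contact_force: [0.4, -0.4, -3.2]
grip_width: 0.0324
gripper_force: 59.9
```

Call:
arm_command(rows=[{"fingers":-1,"x":0,"y":0,"z":0,"ax":0,"ay":0,"az":0},{"fingers":-1,"x":0,"y":0,"z":0,"ax":0,"ay":0,"az":0},{"fingers":-1,"x":0,"y":0,"z":0,"ax":0,"ay":0,"az":0},{"fingers":-1,"x":0,"y":0,"z":0,"ax":0,"ay":0,"az":0},{"fingers":-1,"x":0,"y":0,"z":0,"ax":0,"ay":0,"az":0}])

```text
clock: 14.2
tcp_pos: [0.4987, 0.0907, 0.3041]
orientation: [0.002, -3.141, -0.0]
contact_force: [0.3, 0.2, -1.9]
grip_width: 0.0325
gripper_force: 59.9
```

Call:
arm_command(rows=[{"fingers":-1,"x":-0.001,"y":-0.001,"z":0.008,"ax":0,"ay":0,"az":0},{"fingers":-1,"x":0,"y":0,"z":0.018,"ax":0,"ay":0,"az":0},{"fingers":-1,"x":0,"y":0,"z":0.024,"ax":0,"ay":0,"az":0},{"fingers":-1,"x":0,"y":0,"z":0.024,"ax":0,"ay":0,"az":0},{"fingers":-1,"x":0,"y":0,"z":0.024,"ax":0,"ay":0,"az":0},{"fingers":-1,"x":0,"y":0,"z":0.024,"ax":0,"ay":0,"az":0},{"fingers":-1,"x":0,"y":0,"z":0.018,"ax":0,"ay":0,"az":0},{"fingers":-1,"x":0,"y":0,"z":0.01,"ax":0,"ay":0,"az":0},{"fingers":-1,"x":0,"y":0,"z":0.006,"ax":0,"ay":0,"az":0},{"fingers":-1,"x":0,"y":0,"z":0,"ax":0,"ay":0,"az":0}])

```text
clock: 15.03
tcp_pos: [0.4992, 0.0888, 0.1473]
orientation: [-0.0, -3.14, 0.001]
contact_force: [0.6, 0.7, -2.0]
grip_width: 0.0323
gripper_force: 59.9
```

Call:
arm_command(rows=[{"fingers":-1,"x":0,"y":0,"z":0.001,"ax":0,"ay":0,"az":0},{"fingers":-1,"x":0,"y":0,"z":0.001,"ax":0,"ay":0,"az":0},{"fingers":-1,"x":0,"y":0,"z":0,"ax":0,"ay":0,"az":0},{"fingers":-1,"x":0,"y":0,"z":0,"ax":0,"ay":0,"az":0}])

```text
clock: 15.37
tcp_pos: [0.5001, 0.089, 0.147]
orientation: [0.001, 3.14, 0.001]
contact_force: [0.4, 0.4, -1.7]
grip_width: 0.0324
gripper_force: 59.9
```

Call:
arm_command(rows=[{"fingers":-1,"x":0,"y":0.001,"z":0.001,"ax":0,"ay":0,"az":0},{"fingers":-1,"x":0,"y":0,"z":0.001,"ax":0,"ay":0,"az":0},{"fingers":-1,"x":0,"y":0,"z":0,"ax":0,"ay":0,"az":0},{"fingers":-1,"x":0,"y":0,"z":0,"ax":0,"ay":0,"az":0}])

```text
clock: 15.7
tcp_pos: [0.4999, 0.0901, 0.1446]
orientation: [0.0, 3.141, 0.001]
contact_force: [-0.4, 0.4, 0.2]
grip_width: 0.0324
gripper_force: 60.2
```

Call:
arm_command(rows=[{"fingers":-1,"x":0,"y":0,"z":0.001,"ax":0,"ay":0,"az":0},{"fingers":-1,"x":0,"y":0,"z":0,"ax":0,"ay":0,"az":0},{"fingers":-1,"x":0,"y":0,"z":0,"ax":0,"ay":0,"az":0}])

```text
clock: 15.95
tcp_pos: [0.5005, 0.0901, 0.1444]
orientation: [0.001, 3.14, 0.001]
contact_force: [-2.8, -0.2, 9.0]
grip_width: 0.0329
gripper_force: 61.3
```

Call:
arm_command(rows=[{"fingers":-0.1,"x":0,"y":0,"z":-0.001,"ax":0,"ay":0,"az":0},{"fingers":0.1,"x":0,"y":0,"z":0,"ax":0,"ay":0,"az":0},{"fingers":0.35,"x":0,"y":0,"z":0,"ax":0,"ay":0,"az":0},{"fingers":0.35,"x":0,"y":0,"z":0,"ax":0,"ay":0,"az":0},{"fingers":0.35,"x":0,"y":0,"z":-0.01,"ax":0,"ay":0,"az":0},{"fingers":0.35,"x":0,"y":0,"z":-0.02,"ax":0,"ay":0,"az":0},{"fingers":0.35,"x":0,"y":0,"z":-0.03,"ax":0,"ay":0,"az":0},{"fingers":0.35,"x":0,"y":0,"z":-0.03,"ax":0,"ay":0,"az":0},{"fingers":0.35,"x":-0.004,"y":0.012,"z":-0.014,"ax":0,"ay":0,"az":0}])

```text
clock: 16.7
tcp_pos: [0.5047, 0.0997, 0.2524]
orientation: [0.006, 3.138, 0.001]
contact_force: [1.5, -0.2, -0.0]
grip_width: 0.0574
gripper_force: 0.0
```

Call:
arm_command(rows=[{"fingers":0.35,"x":-0.01,"y":0.03,"z":0,"ax":0,"ay":0,"az":0},{"fingers":0.35,"x":-0.01,"y":0.034,"z":0,"ax":0,"ay":0,"az":0},{"fingers":0.35,"x":-0.011,"y":0.034,"z":0,"ax":0,"ay":0,"az":0},{"fingers":0.35,"x":-0.011,"y":0.034,"z":0,"ax":0,"ay":0,"az":0},{"fingers":0.35,"x":-0.011,"y":0.034,"z":0,"ax":0,"ay":0,"az":0},{"fingers":0.35,"x":-0.011,"y":0.034,"z":0,"ax":0,"ay":0,"az":0},{"fingers":0.35,"x":-0.009,"y":0.03,"z":0,"ax":0,"ay":0,"az":0},{"fingers":0.35,"x":-0.004,"y":0.016,"z":0,"ax":0,"ay":0,"az":0},{"fingers":0.35,"x":-0.002,"y":0.008,"z":0,"ax":0,"ay":0,"az":0},{"fingers":0.35,"x":0,"y":0,"z":0,"ax":0,"ay":0,"az":0}])

```text
clock: 17.53
tcp_pos: [0.5823, 0.3578, 0.2482]
orientation: [0.003, -3.141, -0.001]
contact_force: [-0.7, -0.1, 0.8]
grip_width: 0.0577
gripper_force: 0.0
```

Call:
arm_command(rows=[{"fingers":0.35,"x":0,"y":0,"z":0,"ax":0,"ay":0,"az":0},{"fingers":0.35,"x":0,"y":0,"z":0,"ax":0,"ay":0,"az":0},{"fingers":0.35,"x":0,"y":0,"z":0,"ax":0,"ay":0,"az":0},{"fingers":0.35,"x":0,"y":0,"z":0,"ax":0,"ay":0,"az":0},{"fingers":0.35,"x":0,"y":0,"z":0,"ax":0,"ay":0,"az":0}])

```text
clock: 17.95
tcp_pos: [0.5829, 0.3548, 0.2487]
orientation: [0.002, 3.141, 0.0]
contact_force: [0.2, -0.2, 0.1]
grip_width: 0.0574
gripper_force: 0.0
```

```bash
python3 - <<'E'
from h import *
from bench import r
print(r.get_obs()["tcp_pos"].round(4))
f=grab("top");np.savez("top3.npz",**f)
for n,u,v,z in(("blue",313,226,.144),("red",249,226,.144),("wash",400,241,.131),("black",365,231,.14)):print(n,top_face(f,u,v,z,R=18))
E
```

```text
[0.5829 0.3548 0.2487]
blue (array([ 0.5131, -0.1017,  0.144 ]), 'circ', array([ 0.5131, -0.1018]), 'diam', np.float64(0.0339), 'medz', np.float64(0.1438))
red (array([0.5052, 0.085 , 0.144 ]), 'circ', array([0.505 , 0.0853]), 'diam', np.float64(0.0335), 'medz', np.float64(0.1436))
wash (array([ 0.4747, -0.3358,  0.131 ]), 'circ', array([ 0.4747, -0.3355]), 'diam', np.float64(0.041), 'medz', np.float64(0.1311))
black (array([ 0.503 , -0.2448,  0.14  ]), 'circ', array([ 0.5031, -0.2446]), 'diam', np.float64(0.0339), 'medz', np.float64(0.1401))
```

Red is within 1.5 mm of the orange mat's centre. Next, grip and lift yellow.

Call:
arm_command(rows=[{"fingers":0.35,"x":0,"y":0.001,"z":0.012,"ax":0,"ay":0,"az":0},{"fingers":0.35,"x":0,"y":0,"z":0.022,"ax":0,"ay":0,"az":0},{"fingers":0.35,"x":0,"y":0,"z":0.025,"ax":0,"ay":0,"az":0},{"fingers":0.35,"x":0,"y":0,"z":0.022,"ax":0,"ay":0,"az":0},{"fingers":0.35,"x":0,"y":0,"z":0.015,"ax":0,"ay":0,"az":0},{"fingers":0.35,"x":0,"y":0,"z":0.01,"ax":0,"ay":0,"az":0},{"fingers":0.35,"x":0,"y":0,"z":0.003,"ax":0,"ay":0,"az":0},{"fingers":0.35,"x":0,"y":0,"z":0,"ax":0,"ay":0,"az":0},{"fingers":0.35,"x":0,"y":0,"z":0,"ax":0,"ay":0,"az":0},{"fingers":0.35,"x":0,"y":0,"z":0,"ax":0,"ay":0,"az":0}])

```text
clock: 18.83
tcp_pos: [0.5834, 0.3573, 0.1406]
orientation: [0.001, 3.14, 0.002]
contact_force: [0.1, 0.8, 0.1]
grip_width: 0.0577
gripper_force: 0.0
```

Call:
arm_command(rows=[{"fingers":-0.1,"x":0,"y":0,"z":0,"ax":0,"ay":0,"az":0},{"fingers":-0.2,"x":0,"y":0,"z":0,"ax":0,"ay":0,"az":0},{"fingers":-0.5,"x":0,"y":0,"z":0,"ax":0,"ay":0,"az":0},{"fingers":-1,"x":0,"y":0,"z":0,"ax":0,"ay":0,"az":0},{"fingers":-1,"x":0,"y":0,"z":0,"ax":0,"ay":0,"az":0},{"fingers":-1,"x":0,"y":0,"z":0,"ax":0,"ay":0,"az":0}])

```text
clock: 19.33
tcp_pos: [0.5836, 0.3568, 0.1406]
orientation: [0.001, 3.14, 0.001]
contact_force: [0.2, -1.0, 6.1]
grip_width: 0.0322
gripper_force: 59.6
```

Call:
arm_command(rows=[{"fingers":-1,"x":0,"y":0,"z":-0.005,"ax":0,"ay":0,"az":0},{"fingers":-1,"x":0,"y":0,"z":-0.01,"ax":0,"ay":0,"az":0},{"fingers":-1,"x":0,"y":0,"z":-0.02,"ax":0,"ay":0,"az":0},{"fingers":-1,"x":0,"y":0,"z":-0.025,"ax":0,"ay":0,"az":0},{"fingers":-1,"x":0,"y":0,"z":-0.027,"ax":0,"ay":0,"az":0},{"fingers":-1,"x":0,"y":0,"z":-0.027,"ax":0,"ay":0,"az":0},{"fingers":-1,"x":0,"y":0,"z":-0.027,"ax":0,"ay":0,"az":0},{"fingers":-1,"x":0,"y":0,"z":-0.02,"ax":0,"ay":0,"az":0},{"fingers":-1,"x":0.002,"y":-0.005,"z":-0.01,"ax":0,"ay":0,"az":0},{"fingers":-1,"x":0.005,"y":-0.012,"z":0,"ax":0,"ay":0,"az":0}])

```text
clock: 20.17
tcp_pos: [0.5762, 0.3418, 0.3133]
orientation: [-0.003, 3.138, 0.006]
contact_force: [0.3, 0.6, -1.9]
grip_width: 0.0321
gripper_force: 59.8
```

Call:
arm_command(rows=[{"fingers":-1,"x":0.01,"y":-0.02,"z":0,"ax":0,"ay":0,"az":0},{"fingers":-1,"x":0.012,"y":-0.026,"z":0,"ax":0,"ay":0,"az":0},{"fingers":-1,"x":0.012,"y":-0.03,"z":0,"ax":0,"ay":0,"az":0},{"fingers":-1,"x":0.012,"y":-0.03,"z":0,"ax":0,"ay":0,"az":0},{"fingers":-1,"x":0.01,"y":-0.03,"z":0,"ax":0,"ay":0,"az":0},{"fingers":-1,"x":0.008,"y":-0.03,"z":0,"ax":0,"ay":0,"az":0},{"fingers":-1,"x":0.006,"y":-0.03,"z":0,"ax":0,"ay":0,"az":0},{"fingers":-1,"x":0.003,"y":-0.03,"z":0,"ax":0,"ay":0,"az":0},{"fingers":-1,"x":0,"y":-0.03,"z":0,"ax":0,"ay":0,"az":0},{"fingers":-1,"x":0,"y":-0.03,"z":0,"ax":0,"ay":0,"az":0}])

```text
clock: 21.0
tcp_pos: [0.5013, 0.0521, 0.3099]
orientation: [-0.0, -3.141, -0.0]
contact_force: [0.6, 0.4, -1.4]
grip_width: 0.0323
gripper_force: 59.7
```

Call:
arm_command(rows=[{"fingers":-1,"x":0,"y":-0.024,"z":0,"ax":0,"ay":0,"az":0},{"fingers":-1,"x":0,"y":-0.016,"z":0,"ax":0,"ay":0,"az":0},{"fingers":-1,"x":0,"y":-0.01,"z":0,"ax":0,"ay":0,"az":0},{"fingers":-1,"x":0,"y":-0.004,"z":0,"ax":0,"ay":0,"az":0},{"fingers":-1,"x":0,"y":0,"z":0,"ax":0,"ay":0,"az":0},{"fingers":-1,"x":0,"y":0,"z":0,"ax":0,"ay":0,"az":0},{"fingers":-1,"x":0,"y":0,"z":0,"ax":0,"ay":0,"az":0},{"fingers":-1,"x":0,"y":0,"z":0,"ax":0,"ay":0,"az":0},{"fingers":-1,"x":0,"y":0,"z":0,"ax":0,"ay":0,"az":0}])

```text
clock: 21.75
tcp_pos: [0.5026, 0.0008, 0.3102]
orientation: [0.002, -3.141, -0.0]
contact_force: [-1.1, -0.1, -1.6]
grip_width: 0.0326
gripper_force: 59.7
```

Call:
arm_command(rows=[{"fingers":-1,"x":0,"y":0,"z":0.008,"ax":0,"ay":0,"az":0},{"fingers":-1,"x":0,"y":0,"z":0.018,"ax":0,"ay":0,"az":0},{"fingers":-1,"x":0,"y":0,"z":0.026,"ax":0,"ay":0,"az":0},{"fingers":-1,"x":0,"y":0,"z":0.026,"ax":0,"ay":0,"az":0},{"fingers":-1,"x":0,"y":0,"z":0.026,"ax":0,"ay":0,"az":0},{"fingers":-1,"x":0,"y":0,"z":0.026,"ax":0,"ay":0,"az":0},{"fingers":-1,"x":0,"y":0,"z":0.02,"ax":0,"ay":0,"az":0},{"fingers":-1,"x":0,"y":0,"z":0.01,"ax":0,"ay":0,"az":0},{"fingers":-1,"x":0,"y":0,"z":0.006,"ax":0,"ay":0,"az":0},{"fingers":-1,"x":0,"y":0,"z":0,"ax":0,"ay":0,"az":0}])

```text
clock: 22.58
tcp_pos: [0.5022, -0.0001, 0.1434]
orientation: [-0.0, -3.14, 0.001]
contact_force: [-0.7, 0.7, -0.4]
grip_width: 0.0325
gripper_force: 59.7
```

Call:
arm_command(rows=[{"fingers":-1,"x":0,"y":0,"z":0.001,"ax":0,"ay":0,"az":0},{"fingers":-1,"x":0,"y":0,"z":0.001,"ax":0,"ay":0,"az":0},{"fingers":-1,"x":0,"y":0,"z":0,"ax":0,"ay":0,"az":0},{"fingers":-1,"x":0,"y":0,"z":0,"ax":0,"ay":0,"az":0}])

```text
clock: 22.92
tcp_pos: [0.5031, -0.0001, 0.1431]
orientation: [0.001, 3.14, 0.001]
contact_force: [-0.2, -0.1, -1.8]
grip_width: 0.0322
gripper_force: 59.7
```

Call:
arm_command(rows=[{"fingers":-1,"x":0,"y":0,"z":0.001,"ax":0,"ay":0,"az":0},{"fingers":-1,"x":0,"y":0,"z":0.001,"ax":0,"ay":0,"az":0},{"fingers":-1,"x":0,"y":0,"z":0,"ax":0,"ay":0,"az":0},{"fingers":-1,"x":0,"y":0,"z":0,"ax":0,"ay":0,"az":0}])

```text
clock: 23.25
tcp_pos: [0.5029, -0.0001, 0.1406]
orientation: [0.001, 3.141, 0.0]
contact_force: [-0.0, 0.4, 0.5]
grip_width: 0.0322
gripper_force: 60.1
```

Call:
arm_command(rows=[{"fingers":-1,"x":0,"y":0,"z":0.001,"ax":0,"ay":0,"az":0},{"fingers":-1,"x":0,"y":0,"z":0,"ax":0,"ay":0,"az":0},{"fingers":-1,"x":0,"y":0,"z":0,"ax":0,"ay":0,"az":0}])

```text
clock: 23.5
tcp_pos: [0.5037, -0.0003, 0.1404]
orientation: [0.001, 3.139, 0.0]
contact_force: [-1.0, 0.2, 8.8]
grip_width: 0.0324
gripper_force: 61.0
```

Yellow is down. Release it, then go to blue to trim its position.

Call:
arm_command(rows=[{"fingers":-0.1,"x":0,"y":0,"z":-0.001,"ax":0,"ay":0,"az":0},{"fingers":0.1,"x":0,"y":0,"z":0,"ax":0,"ay":0,"az":0},{"fingers":0.3,"x":0,"y":0,"z":0,"ax":0,"ay":0,"az":0},{"fingers":0.3,"x":0,"y":0,"z":0,"ax":0,"ay":0,"az":0},{"fingers":0.3,"x":0,"y":0,"z":-0.01,"ax":0,"ay":0,"az":0},{"fingers":0.3,"x":0,"y":0,"z":-0.02,"ax":0,"ay":0,"az":0},{"fingers":0.3,"x":0,"y":0,"z":-0.025,"ax":0,"ay":0,"az":0},{"fingers":0.3,"x":0,"y":-0.005,"z":-0.015,"ax":0,"ay":0,"az":0},{"fingers":0.3,"x":-0.001,"y":-0.018,"z":0,"ax":0,"ay":0,"az":0},{"fingers":0.3,"x":-0.001,"y":-0.022,"z":0,"ax":0,"ay":0,"az":0}])

```text
clock: 24.33
tcp_pos: [0.5056, -0.0441, 0.2122]
orientation: [-0.005, 3.139, 0.002]
contact_force: [0.6, -0.9, -0.8]
grip_width: 0.0557
gripper_force: 0.0
```

Call:
arm_command(rows=[{"fingers":0.3,"x":-0.001,"y":-0.022,"z":0,"ax":0,"ay":0,"az":0},{"fingers":0.3,"x":0,"y":-0.018,"z":0,"ax":0,"ay":0,"az":0},{"fingers":0.3,"x":0,"y":-0.009,"z":0,"ax":0,"ay":0,"az":0},{"fingers":0.3,"x":0,"y":-0.002,"z":0,"ax":0,"ay":0,"az":0},{"fingers":0.3,"x":0,"y":0,"z":0,"ax":0,"ay":0,"az":0},{"fingers":0.3,"x":0,"y":0,"z":0,"ax":0,"ay":0,"az":0},{"fingers":0.3,"x":0,"y":0,"z":0,"ax":0,"ay":0,"az":0},{"fingers":0.3,"x":0,"y":0,"z":0,"ax":0,"ay":0,"az":0}])

```text
clock: 25.0
tcp_pos: [0.5056, -0.0949, 0.2102]
orientation: [0.002, -3.141, -0.001]
contact_force: [-0.4, -0.3, -0.3]
grip_width: 0.0553
gripper_force: 0.0
```

Call:
arm_command(rows=[{"fingers":0.3,"x":-0.001,"y":-0.001,"z":0.01,"ax":0,"ay":0,"az":0},{"fingers":0.3,"x":0,"y":0,"z":0.018,"ax":0,"ay":0,"az":0},{"fingers":0.3,"x":0,"y":0,"z":0.018,"ax":0,"ay":0,"az":0},{"fingers":0.3,"x":0,"y":0,"z":0.012,"ax":0,"ay":0,"az":0},{"fingers":0.3,"x":0,"y":0,"z":0.007,"ax":0,"ay":0,"az":0},{"fingers":0.3,"x":0,"y":0,"z":0,"ax":0,"ay":0,"az":0},{"fingers":0.3,"x":0,"y":0,"z":0,"ax":0,"ay":0,"az":0},{"fingers":0.3,"x":0,"y":0,"z":0,"ax":0,"ay":0,"az":0}])

```text
clock: 25.67
tcp_pos: [0.5071, -0.0972, 0.1458]
orientation: [0.0, 3.141, -0.0]
contact_force: [0.2, 0.1, 0.1]
grip_width: 0.0557
gripper_force: 0.0
```

Call:
arm_command(rows=[{"fingers":-0.1,"x":0,"y":0,"z":0,"ax":0,"ay":0,"az":0},{"fingers":-0.2,"x":0,"y":0,"z":0,"ax":0,"ay":0,"az":0},{"fingers":-0.5,"x":0,"y":0,"z":0,"ax":0,"ay":0,"az":0},{"fingers":-1,"x":0,"y":0,"z":0,"ax":0,"ay":0,"az":0},{"fingers":-1,"x":0,"y":0,"z":0,"ax":0,"ay":0,"az":0},{"fingers":-1,"x":0,"y":0,"z":0,"ax":0,"ay":0,"az":0}])

```text
clock: 26.17
tcp_pos: [0.5074, -0.0975, 0.1463]
orientation: [0.001, 3.139, -0.0]
contact_force: [-0.6, -1.1, 7.0]
grip_width: 0.0323
gripper_force: 59.2
```

Call:
arm_command(rows=[{"fingers":-1,"x":0,"y":0,"z":-0.003,"ax":0,"ay":0,"az":0},{"fingers":-1,"x":0,"y":0,"z":-0.005,"ax":0,"ay":0,"az":0},{"fingers":-1,"x":0,"y":0.002,"z":0,"ax":0,"ay":0,"az":0},{"fingers":-1,"x":0,"y":0.003,"z":0,"ax":0,"ay":0,"az":0},{"fingers":-1,"x":0,"y":0.001,"z":0,"ax":0,"ay":0,"az":0},{"fingers":-1,"x":0,"y":0,"z":0,"ax":0,"ay":0,"az":0},{"fingers":-1,"x":0,"y":0,"z":0,"ax":0,"ay":0,"az":0},{"fingers":-1,"x":0,"y":0,"z":0,"ax":0,"ay":0,"az":0}])

```text
clock: 26.83
tcp_pos: [0.5064, -0.0911, 0.1531]
orientation: [-0.0, -3.141, 0.0]
contact_force: [0.4, -0.2, -2.8]
grip_width: 0.0323
gripper_force: 59.8
```

Call:
arm_command(rows=[{"fingers":-1,"x":0,"y":0.0015,"z":0.003,"ax":0,"ay":0,"az":0},{"fingers":-1,"x":0,"y":0,"z":0.002,"ax":0,"ay":0,"az":0},{"fingers":-1,"x":0,"y":0,"z":0.001,"ax":0,"ay":0,"az":0},{"fingers":-1,"x":0,"y":0,"z":0,"ax":0,"ay":0,"az":0},{"fingers":-1,"x":0,"y":0,"z":0,"ax":0,"ay":0,"az":0}])

```text
clock: 27.25
tcp_pos: [0.5064, -0.0897, 0.1471]
orientation: [-0.001, -3.141, 0.0]
contact_force: [-0.5, 0.3, -4.7]
grip_width: 0.0323
gripper_force: 59.8
```

Call:
arm_command(rows=[{"fingers":-1,"x":0,"y":0,"z":0.001,"ax":0,"ay":0,"az":0},{"fingers":-1,"x":0,"y":0,"z":0,"ax":0,"ay":0,"az":0},{"fingers":-1,"x":0,"y":0,"z":0,"ax":0,"ay":0,"az":0}])

```text
clock: 27.5
tcp_pos: [0.5068, -0.0898, 0.1464]
orientation: [0.001, 3.141, -0.0]
contact_force: [-1.2, -0.9, -1.9]
grip_width: 0.0325
gripper_force: 59.9
```

Call:
arm_command(rows=[{"fingers":-1,"x":0,"y":0,"z":0.001,"ax":0,"ay":0,"az":0},{"fingers":-1,"x":0,"y":0,"z":0,"ax":0,"ay":0,"az":0},{"fingers":-1,"x":0,"y":0,"z":0,"ax":0,"ay":0,"az":0}])

```text
clock: 27.75
tcp_pos: [0.5075, -0.0899, 0.1464]
orientation: [0.001, 3.139, 0.0]
contact_force: [-0.3, -0.8, 5.9]
grip_width: 0.0324
gripper_force: 60.7
```

Down. Release it and go to the wash bottle.

Call:
arm_command(rows=[{"fingers":-0.1,"x":0,"y":0,"z":-0.001,"ax":0,"ay":0,"az":0},{"fingers":0.1,"x":0,"y":0,"z":0,"ax":0,"ay":0,"az":0},{"fingers":0.35,"x":0,"y":0,"z":0,"ax":0,"ay":0,"az":0},{"fingers":0.35,"x":0,"y":0,"z":0,"ax":0,"ay":0,"az":0},{"fingers":0.35,"x":0,"y":0,"z":-0.01,"ax":0,"ay":0,"az":0},{"fingers":0.35,"x":0,"y":0,"z":-0.02,"ax":0,"ay":0,"az":0},{"fingers":0.35,"x":0,"y":0,"z":-0.03,"ax":0,"ay":0,"az":0},{"fingers":0.35,"x":0.005,"y":-0.01,"z":-0.03,"ax":0,"ay":0,"az":0},{"fingers":0.35,"x":0.005,"y":-0.024,"z":0,"ax":0,"ay":0,"az":0},{"fingers":0.35,"x":0.005,"y":-0.03,"z":0,"ax":0,"ay":0,"az":0}])

```text
clock: 28.58
tcp_pos: [0.4931, -0.1527, 0.2391]
orientation: [-0.006, 3.137, 0.001]
contact_force: [0.0, -0.9, -1.0]
grip_width: 0.0581
gripper_force: 0.0
```

Call:
arm_command(rows=[{"fingers":0.35,"x":0.005,"y":-0.03,"z":0,"ax":0,"ay":0,"az":0},{"fingers":0.35,"x":0.005,"y":-0.03,"z":0,"ax":0,"ay":0,"az":0},{"fingers":0.35,"x":0.005,"y":-0.03,"z":0,"ax":0,"ay":0,"az":0},{"fingers":0.35,"x":0.005,"y":-0.03,"z":0,"ax":0,"ay":0,"az":0},{"fingers":0.35,"x":0.003,"y":-0.03,"z":0,"ax":0,"ay":0,"az":0},{"fingers":0.35,"x":0,"y":-0.018,"z":0,"ax":0,"ay":0,"az":0},{"fingers":0.35,"x":0,"y":-0.008,"z":0,"ax":0,"ay":0,"az":0},{"fingers":0.35,"x":0,"y":0,"z":0,"ax":0,"ay":0,"az":0},{"fingers":0.35,"x":0,"y":0,"z":0,"ax":0,"ay":0,"az":0},{"fingers":0.35,"x":0,"y":0,"z":0,"ax":0,"ay":0,"az":0}])

```text
clock: 29.42
tcp_pos: [0.469, -0.3278, 0.2362]
orientation: [0.003, -3.141, -0.002]
contact_force: [0.2, 0.2, -0.7]
grip_width: 0.0574
gripper_force: 0.0
```

Call:
arm_command(rows=[{"fingers":0.35,"x":0,"y":0,"z":0,"ax":0,"ay":0,"az":0},{"fingers":0.35,"x":0,"y":0,"z":0,"ax":0,"ay":0,"az":0},{"fingers":0.35,"x":0,"y":0,"z":0,"ax":0,"ay":0,"az":0}])

```text
clock: 29.67
tcp_pos: [0.4688, -0.3287, 0.2363]
orientation: [-0.002, 3.141, 0.001]
contact_force: [0.4, -0.4, -0.3]
grip_width: 0.0575
gripper_force: 0.0
```

```bash
python3 - <<'E'
from h import *
from bench import r
o=r.get_obs();print(o["tcp_pos"].round(4),o["joints"].round(3))
f=grab("top");np.savez("top4.npz",**f)
for n,u,v,z in(("blue",311,226,.144),("yel",281,226,.14),("red",249,226,.144)):print(n,top_face(f,u,v,z,R=16))
f=grab("scene");cv2.imwrite("pics/s7.png",f["frame"][...,::-1])
E
```

```text
[ 0.4688 -0.3287  0.2363] [ 0.152  0.341  0.442  1.844 -0.172  0.994  2.238]
blue (array([ 0.5131, -0.094 ,  0.144 ]), 'circ', array([ 0.5136, -0.094 ]), 'diam', np.float64(0.0341), 'medz', np.float64(0.1443))
yel (array([ 0.5092, -0.0056,  0.14  ]), 'circ', array([ 0.5088, -0.0055]), 'diam', np.float64(0.034), 'medz', np.float64(0.1402))
red (array([0.5053, 0.0847, 0.144 ]), 'circ', array([0.5049, 0.0846]), 'diam', np.float64(0.034), 'medz', np.float64(0.1438))
```

View pics/s7.png

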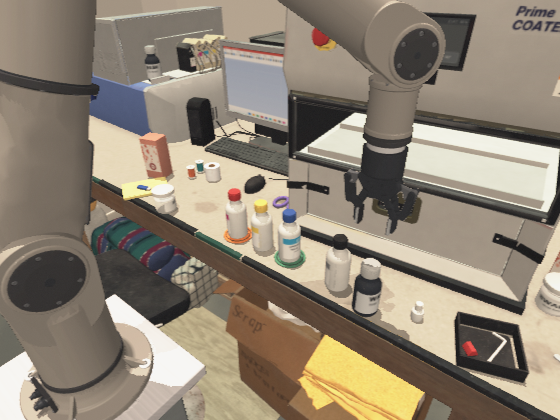

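Red (236,215), yellow (261,228) and blue (290,240) stand in a row, each within about 1.5 mm by the top camera. The gripper is above the wash bottle (368,285). Descending to grip it.

Call:
arm_command(rows=[{"fingers":0.35,"x":-0.001,"y":-0.001,"z":0.012,"ax":0,"ay":0,"az":0},{"fingers":0.35,"x":0,"y":0,"z":0.022,"ax":0,"ay":0,"az":0},{"fingers":0.35,"x":0,"y":0,"z":0.025,"ax":0,"ay":0,"az":0},{"fingers":0.35,"x":0,"y":0,"z":0.022,"ax":0,"ay":0,"az":0},{"fingers":0.35,"x":0,"y":0,"z":0.014,"ax":0,"ay":0,"az":0},{"fingers":0.35,"x":0,"y":0,"z":0.008,"ax":0,"ay":0,"az":0},{"fingers":0.35,"x":0,"y":0,"z":0.004,"ax":0,"ay":0,"az":0},{"fingers":0.35,"x":0,"y":0,"z":0,"ax":0,"ay":0,"az":0},{"fingers":0.35,"x":0,"y":0,"z":0,"ax":0,"ay":0,"az":0},{"fingers":0.35,"x":0,"y":0,"z":0,"ax":0,"ay":0,"az":0}])

```text
clock: 30.6
tcp_pos: [0.4701, -0.3311, 0.1302]
orientation: [0.001, 3.14, -0.001]
contact_force: [0.0, -0.0, 0.2]
grip_width: 0.0573
gripper_force: 0.0
```

Call:
arm_command(rows=[{"fingers":0.05,"x":0,"y":0,"z":0,"ax":0,"ay":0,"az":0},{"fingers":-0.1,"x":0,"y":0,"z":0,"ax":0,"ay":0,"az":0},{"fingers":-0.5,"x":0,"y":0,"z":0,"ax":0,"ay":0,"az":0},{"fingers":-1,"x":0,"y":0,"z":0,"ax":0,"ay":0,"az":0},{"fingers":-1,"x":0,"y":0,"z":0,"ax":0,"ay":0,"az":0},{"fingers":-1,"x":0,"y":0,"z":0,"ax":0,"ay":0,"az":0}])

```text
clock: 31.1
tcp_pos: [0.4703, -0.3313, 0.1305]
orientation: [0.001, 3.139, -0.002]
contact_force: [-0.6, -1.0, 5.9]
grip_width: 0.0389
gripper_force: 59.7
```

Call:
arm_command(rows=[{"fingers":-1,"x":0,"y":0,"z":-0.005,"ax":0,"ay":0,"az":0},{"fingers":-1,"x":0,"y":0,"z":-0.01,"ax":0,"ay":0,"az":0},{"fingers":-1,"x":0,"y":0,"z":-0.02,"ax":0,"ay":0,"az":0},{"fingers":-1,"x":0,"y":0,"z":-0.025,"ax":0,"ay":0,"az":0},{"fingers":-1,"x":0,"y":0,"z":-0.03,"ax":0,"ay":0,"az":0},{"fingers":-1,"x":0,"y":0,"z":-0.03,"ax":0,"ay":0,"az":0},{"fingers":-1,"x":0,"y":0,"z":-0.03,"ax":0,"ay":0,"az":0},{"fingers":-1,"x":0,"y":0,"z":-0.02,"ax":0,"ay":0,"az":0},{"fingers":-1,"x":0,"y":0.005,"z":-0.01,"ax":0,"ay":0,"az":0},{"fingers":-1,"x":0,"y":0.012,"z":0,"ax":0,"ay":0,"az":0}])

```text
clock: 31.93
tcp_pos: [0.4697, -0.3151, 0.3118]
orientation: [0.004, 3.138, -0.004]
contact_force: [0.6, 0.5, -0.7]
grip_width: 0.039
gripper_force: 60.6
```

Call:
arm_command(rows=[{"fingers":-1,"x":-0.002,"y":0.02,"z":0,"ax":0,"ay":0,"az":0},{"fingers":-1,"x":-0.002,"y":0.026,"z":0,"ax":0,"ay":0,"az":0},{"fingers":-1,"x":-0.002,"y":0.03,"z":0,"ax":0,"ay":0,"az":0},{"fingers":-1,"x":-0.002,"y":0.03,"z":0,"ax":0,"ay":0,"az":0},{"fingers":-1,"x":-0.002,"y":0.03,"z":0,"ax":0,"ay":0,"az":0},{"fingers":-1,"x":-0.002,"y":0.03,"z":0,"ax":0,"ay":0,"az":0},{"fingers":-1,"x":-0.002,"y":0.03,"z":0,"ax":0,"ay":0,"az":0},{"fingers":-1,"x":-0.002,"y":0.03,"z":0,"ax":0,"ay":0,"az":0},{"fingers":-1,"x":-0.002,"y":0.03,"z":0,"ax":0,"ay":0,"az":0},{"fingers":-1,"x":-0.002,"y":0.03,"z":0,"ax":0,"ay":0,"az":0}])

```text
clock: 32.77
tcp_pos: [0.4878, -0.0251, 0.3075]
orientation: [0.001, -3.138, 0.0]
contact_force: [0.5, -0.6, -1.9]
grip_width: 0.0389
gripper_force: 60.5
```

Call:
arm_command(rows=[{"fingers":-1,"x":-0.002,"y":0.03,"z":0,"ax":0,"ay":0,"az":0},{"fingers":-1,"x":-0.002,"y":0.03,"z":0,"ax":0,"ay":0,"az":0},{"fingers":-1,"x":-0.001,"y":0.03,"z":0,"ax":0,"ay":0,"az":0},{"fingers":-1,"x":0,"y":0.03,"z":0,"ax":0,"ay":0,"az":0},{"fingers":-1,"x":0,"y":0.03,"z":0,"ax":0,"ay":0,"az":0},{"fingers":-1,"x":0,"y":0.025,"z":0,"ax":0,"ay":0,"az":0},{"fingers":-1,"x":0,"y":0.017,"z":0,"ax":0,"ay":0,"az":0},{"fingers":-1,"x":0,"y":0.01,"z":0,"ax":0,"ay":0,"az":0},{"fingers":-1,"x":0,"y":0.005,"z":0,"ax":0,"ay":0,"az":0},{"fingers":-1,"x":0,"y":0,"z":0,"ax":0,"ay":0,"az":0}])

```text
clock: 33.6
tcp_pos: [0.4937, 0.1801, 0.3083]
orientation: [0.002, -3.14, 0.001]
contact_force: [0.5, 0.7, -1.0]
grip_width: 0.0391
gripper_force: 60.6
```

Call:
arm_command(rows=[{"fingers":-1,"x":0,"y":0,"z":0,"ax":0,"ay":0,"az":0},{"fingers":-1,"x":0,"y":0,"z":0,"ax":0,"ay":0,"az":0},{"fingers":-1,"x":0,"y":0,"z":0,"ax":0,"ay":0,"az":0},{"fingers":-1,"x":0,"y":0,"z":0,"ax":0,"ay":0,"az":0},{"fingers":-1,"x":0,"y":0,"z":0,"ax":0,"ay":0,"az":0}])

```text
clock: 34.02
tcp_pos: [0.4948, 0.1787, 0.3094]
orientation: [0.002, 3.141, 0.0]
contact_force: [0.1, 0.5, -1.3]
grip_width: 0.039
gripper_force: 60.6
```

Call:
arm_command(rows=[{"fingers":-1,"x":-0.001,"y":0,"z":0.01,"ax":0,"ay":0,"az":0},{"fingers":-1,"x":0,"y":0,"z":0.02,"ax":0,"ay":0,"az":0},{"fingers":-1,"x":0,"y":0,"z":0.027,"ax":0,"ay":0,"az":0},{"fingers":-1,"x":0,"y":0,"z":0.027,"ax":0,"ay":0,"az":0},{"fingers":-1,"x":0,"y":0,"z":0.027,"ax":0,"ay":0,"az":0},{"fingers":-1,"x":0,"y":0,"z":0.027,"ax":0,"ay":0,"az":0},{"fingers":-1,"x":0,"y":0,"z":0.02,"ax":0,"ay":0,"az":0},{"fingers":-1,"x":0,"y":0,"z":0.011,"ax":0,"ay":0,"az":0},{"fingers":-1,"x":0,"y":0,"z":0.006,"ax":0,"ay":0,"az":0},{"fingers":-1,"x":0,"y":0,"z":0,"ax":0,"ay":0,"az":0}])

```text
clock: 34.85
tcp_pos: [0.4952, 0.1791, 0.1333]
orientation: [-0.001, -3.14, 0.001]
contact_force: [0.1, 0.6, -1.1]
grip_width: 0.039
gripper_force: 60.6
```

Call:
arm_command(rows=[{"fingers":-1,"x":0,"y":0,"z":0.001,"ax":0,"ay":0,"az":0},{"fingers":-1,"x":0,"y":0,"z":0.001,"ax":0,"ay":0,"az":0},{"fingers":-1,"x":0,"y":0,"z":0,"ax":0,"ay":0,"az":0},{"fingers":-1,"x":0,"y":0,"z":0,"ax":0,"ay":0,"az":0}])

```text
clock: 35.18
tcp_pos: [0.4962, 0.1796, 0.1332]
orientation: [0.001, 3.14, 0.001]
contact_force: [-0.2, -0.3, -2.2]
grip_width: 0.039
gripper_force: 60.6
```

Call:
arm_command(rows=[{"fingers":-1,"x":0,"y":0,"z":0.001,"ax":0,"ay":0,"az":0},{"fingers":-1,"x":0,"y":0,"z":0.001,"ax":0,"ay":0,"az":0},{"fingers":-1,"x":0,"y":0,"z":0,"ax":0,"ay":0,"az":0},{"fingers":-1,"x":0,"y":0,"z":0,"ax":0,"ay":0,"az":0}])

```text
clock: 35.52
tcp_pos: [0.496, 0.1795, 0.1306]
orientation: [0.001, 3.141, 0.001]
contact_force: [-0.2, -0.6, 0.7]
grip_width: 0.0386
gripper_force: 60.9
```

Call:
arm_command(rows=[{"fingers":-1,"x":0,"y":0,"z":0.001,"ax":0,"ay":0,"az":0},{"fingers":-1,"x":0,"y":0,"z":0,"ax":0,"ay":0,"az":0},{"fingers":-1,"x":0,"y":0,"z":0,"ax":0,"ay":0,"az":0}])

```text
clock: 35.77
tcp_pos: [0.4965, 0.1795, 0.1304]
orientation: [0.001, 3.14, 0.001]
contact_force: [-1.7, -0.9, 8.6]
grip_width: 0.0387
gripper_force: 61.8
```

Call:
arm_command(rows=[{"fingers":0,"x":0,"y":0,"z":-0.001,"ax":0,"ay":0,"az":0},{"fingers":0.2,"x":0,"y":0,"z":0,"ax":0,"ay":0,"az":0},{"fingers":0.35,"x":0,"y":0,"z":0,"ax":0,"ay":0,"az":0},{"fingers":0.35,"x":0,"y":0,"z":0,"ax":0,"ay":0,"az":0},{"fingers":0.35,"x":0,"y":0,"z":-0.01,"ax":0,"ay":0,"az":0},{"fingers":0.35,"x":0,"y":0,"z":-0.02,"ax":0,"ay":0,"az":0},{"fingers":0.35,"x":0,"y":0,"z":-0.03,"ax":0,"ay":0,"az":0},{"fingers":0.35,"x":0,"y":0,"z":-0.03,"ax":0,"ay":0,"az":0},{"fingers":0.35,"x":0,"y":-0.012,"z":-0.025,"ax":0,"ay":0,"az":0},{"fingers":0.35,"x":0,"y":-0.024,"z":-0.01,"ax":0,"ay":0,"az":0}])

```text
clock: 36.6
tcp_pos: [0.4971, 0.1465, 0.2598]
orientation: [-0.007, 3.136, 0.006]
contact_force: [1.0, -0.5, -0.2]
grip_width: 0.0577
gripper_force: 0.0
```

Call:
arm_command(rows=[{"fingers":0.35,"x":0,"y":-0.035,"z":0,"ax":0,"ay":0,"az":0},{"fingers":0.35,"x":0,"y":-0.035,"z":0,"ax":0,"ay":0,"az":0},{"fingers":0.35,"x":0,"y":-0.035,"z":0,"ax":0,"ay":0,"az":0},{"fingers":0.35,"x":0,"y":-0.035,"z":0,"ax":0,"ay":0,"az":0},{"fingers":0.35,"x":0,"y":-0.035,"z":0,"ax":0,"ay":0,"az":0},{"fingers":0.35,"x":0,"y":-0.035,"z":0,"ax":0,"ay":0,"az":0},{"fingers":0.35,"x":0,"y":-0.035,"z":0,"ax":0,"ay":0,"az":0},{"fingers":0.35,"x":0,"y":-0.035,"z":0,"ax":0,"ay":0,"az":0},{"fingers":0.3,"x":0,"y":-0.035,"z":0,"ax":0,"ay":0,"az":0},{"fingers":0.3,"x":0,"y":-0.035,"z":0,"ax":0,"ay":0,"az":0}])

```text
clock: 37.43
tcp_pos: [0.4952, -0.2083, 0.2561]
orientation: [0.0, 3.141, 0.0]
contact_force: [-0.1, 0.6, 0.9]
grip_width: 0.0553
gripper_force: 0.0
```

Call:
arm_command(rows=[{"fingers":0.2,"x":0,"y":-0.035,"z":0,"ax":0,"ay":0,"az":0},{"fingers":0.2,"x":0,"y":-0.035,"z":0,"ax":0,"ay":0,"az":0},{"fingers":0.2,"x":-0.002,"y":-0.035,"z":0,"ax":0,"ay":0,"az":0},{"fingers":0.2,"x":-0.004,"y":-0.035,"z":0,"ax":0,"ay":0,"az":0},{"fingers":0.2,"x":-0.004,"y":-0.035,"z":0,"ax":0,"ay":0,"az":0},{"fingers":0.2,"x":-0.004,"y":-0.028,"z":0,"ax":0,"ay":0,"az":0},{"fingers":0.2,"x":-0.002,"y":-0.016,"z":0,"ax":0,"ay":0,"az":0},{"fingers":0.2,"x":-0.001,"y":-0.008,"z":0,"ax":0,"ay":0,"az":0},{"fingers":0.2,"x":0,"y":0,"z":0,"ax":0,"ay":0,"az":0},{"fingers":0.2,"x":0,"y":0,"z":0,"ax":0,"ay":0,"az":0}])

```text
clock: 38.27
tcp_pos: [0.5125, -0.4328, 0.2553]
orientation: [0.0, -3.141, -0.002]
contact_force: [-0.2, 0.3, -0.5]
grip_width: 0.0512
gripper_force: 0.0
```

Call:
arm_command(rows=[{"fingers":0.2,"x":0,"y":0,"z":0,"ax":0,"ay":0,"az":0},{"fingers":0.2,"x":0,"y":0,"z":0,"ax":0,"ay":0,"az":0},{"fingers":0.2,"x":0,"y":0,"z":0,"ax":0,"ay":0,"az":0},{"fingers":0.2,"x":0,"y":0,"z":0,"ax":0,"ay":0,"az":0}])

```text
clock: 38.6
tcp_pos: [0.5128, -0.4327, 0.2555]
orientation: [-0.001, 3.141, 0.001]
contact_force: [0.3, -0.1, 1.0]
grip_width: 0.0514
gripper_force: 0.0
```

```bash
python3 - <<'E'
from h import *
from bench import r
o=r.get_obs();print(o["tcp_pos"].round(4),o["joints"].round(3))
f=grab("top");np.savez("top5.npz",**f)
for n,u,v,z in(("blue",311,226,.144),("yel",281,226,.14),("red",249,226,.144),("wash",219,228,.131),("black",365,231,.14),("jar",152,242,.074)):print(n,top_face(f,u,v,z,R=18))
f=grab("scene");np.savez("scene5.npz",**f);cv2.imwrite("pics/s8.png",f["frame"][...,::-1])
E
```

```text
[ 0.5128 -0.4327  0.2555] [ 0.325  0.488  0.406  1.581 -0.208  1.115  2.352]
blue (array([ 0.5132, -0.0941,  0.144 ]), 'circ', array([ 0.5136, -0.094 ]), 'diam', np.float64(0.0339), 'medz', np.float64(0.144))
yel (array([ 0.5091, -0.0058,  0.14  ]), 'circ', array([ 0.5089, -0.0057]), 'diam', np.float64(0.0341), 'medz', np.float64(0.1398))
red (array([0.5052, 0.0847, 0.144 ]), 'circ', array([0.5049, 0.0849]), 'diam', np.float64(0.0342), 'medz', np.float64(0.1435))
wash (array([0.5012, 0.1731, 0.131 ]), 'circ', array([0.5013, 0.1731]), 'diam', np.float64(0.0401), 'medz', np.float64(0.1304))
black (array([ 0.5031, -0.2446,  0.14  ]), 'circ', array([ 0.5031, -0.2446]), 'diam', np.float64(0.0339), 'medz', np.float64(0.1399))
jar (array([0.4672, 0.3624, 0.074 ]), 'circ', array([0.4673, 0.3624]), 'diam', np.float64(0.0672), 'medz', np.float64(0.0733))
```

View pics/s8.png

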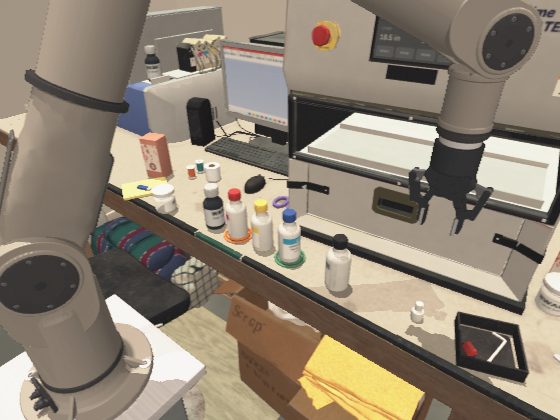

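All four bottles stand in line: wash (213,207), red, yellow and blue. The dropper is at (418,312) below the gripper. Descending to it with a light grip.

Call:
arm_command(rows=[{"fingers":0.2,"x":0,"y":-0.001,"z":0.012,"ax":0,"ay":0,"az":0},{"fingers":0.2,"x":0,"y":0,"z":0.026,"ax":0,"ay":0,"az":0},{"fingers":0.2,"x":0,"y":0,"z":0.035,"ax":0,"ay":0,"az":0},{"fingers":0.2,"x":0,"y":0,"z":0.035,"ax":0,"ay":0,"az":0},{"fingers":0.2,"x":0,"y":0,"z":0.035,"ax":0,"ay":0,"az":0},{"fingers":0.2,"x":0,"y":0,"z":0.025,"ax":0,"ay":0,"az":0},{"fingers":0.2,"x":0,"y":0,"z":0.012,"ax":0,"ay":0,"az":0},{"fingers":0.2,"x":0,"y":0,"z":0,"ax":0,"ay":0,"az":0},{"fingers":0.2,"x":0,"y":0,"z":0,"ax":0,"ay":0,"az":0},{"fingers":0.2,"x":0,"y":0,"z":0,"ax":0,"ay":0,"az":0}], grip_force=25)

```text
clock: 39.53
tcp_pos: [0.5133, -0.4358, 0.0771]
orientation: [0.001, 3.139, -0.003]
contact_force: [0.2, -0.3, -0.1]
grip_width: 0.0511
gripper_force: 0.0
```

Call:
arm_command(rows=[{"fingers":0.2,"x":0,"y":0,"z":0,"ax":0,"ay":0,"az":0},{"fingers":0.2,"x":0,"y":0,"z":0,"ax":0,"ay":0,"az":0},{"fingers":0.2,"x":0,"y":0,"z":0,"ax":0,"ay":0,"az":0}])

```text
clock: 39.78
tcp_pos: [0.5131, -0.4351, 0.0766]
orientation: [0.0, 3.14, -0.002]
contact_force: [0.3, 0.8, -0.2]
grip_width: 0.0512
gripper_force: 0.0
```

```bash
python3 - <<'E'
from h import *
f=grab("scene");c=f["frame"][200:350,340:500,::-1];cv2.imwrite("pics/s9.png",cv2.resize(c,None,fx=4,fy=4))
E
```

View pics/s9.png

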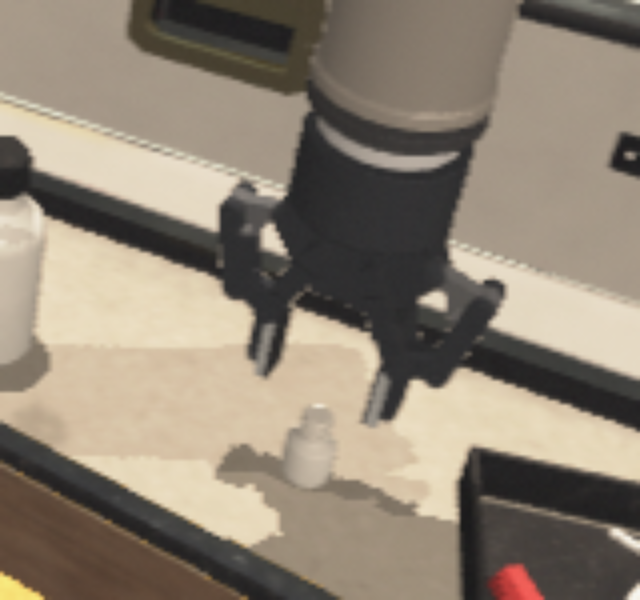

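The fingers (262,360) and (378,400) straddle the dropper (313,450). Lowering the remaining 50 mm and gripping.

Call:
arm_command(rows=[{"fingers":0.2,"x":0,"y":0,"z":0.01,"ax":0,"ay":0,"az":0},{"fingers":0.2,"x":0,"y":0,"z":0.016,"ax":0,"ay":0,"az":0},{"fingers":0.2,"x":0,"y":0,"z":0.012,"ax":0,"ay":0,"az":0},{"fingers":0.2,"x":0,"y":0,"z":0.007,"ax":0,"ay":0,"az":0},{"fingers":0.2,"x":0,"y":0,"z":0.003,"ax":0,"ay":0,"az":0},{"fingers":0.2,"x":0,"y":0,"z":0,"ax":0,"ay":0,"az":0},{"fingers":0.2,"x":0,"y":0,"z":0,"ax":0,"ay":0,"az":0},{"fingers":0.2,"x":0,"y":0,"z":0,"ax":0,"ay":0,"az":0}])

```text
clock: 40.5
tcp_pos: [0.5127, -0.4351, 0.0279]
orientation: [0.001, 3.141, -0.001]
contact_force: [-0.5, 0.9, 0.3]
grip_width: 0.0513
gripper_force: 0.0
```

Call:
arm_command(rows=[{"fingers":-0.1,"x":0,"y":0,"z":0,"ax":0,"ay":0,"az":0},{"fingers":-0.25,"x":0,"y":0,"z":0,"ax":0,"ay":0,"az":0},{"fingers":-0.35,"x":0,"y":0,"z":0,"ax":0,"ay":0,"az":0},{"fingers":-0.5,"x":0,"y":0,"z":0,"ax":0,"ay":0,"az":0},{"fingers":-0.7,"x":0,"y":0,"z":0,"ax":0,"ay":0,"az":0},{"fingers":-1,"x":0,"y":0,"z":0,"ax":0,"ay":0,"az":0},{"fingers":-1,"x":0,"y":0,"z":0,"ax":0,"ay":0,"az":0}])

```text
clock: 41.08
tcp_pos: [0.5127, -0.4349, 0.0279]
orientation: [0.001, 3.141, -0.001]
contact_force: [-0.4, 1.6, 5.2]
grip_width: 0.0243
gripper_force: 24.7
```

Call:
arm_command(rows=[{"fingers":-1,"x":0,"y":0,"z":-0.005,"ax":0,"ay":0,"az":0},{"fingers":-1,"x":0,"y":0,"z":-0.012,"ax":0,"ay":0,"az":0},{"fingers":-1,"x":0,"y":0,"z":-0.022,"ax":0,"ay":0,"az":0},{"fingers":-1,"x":0,"y":0,"z":-0.03,"ax":0,"ay":0,"az":0},{"fingers":-1,"x":0,"y":0,"z":-0.03,"ax":0,"ay":0,"az":0},{"fingers":-1,"x":0,"y":0,"z":-0.03,"ax":0,"ay":0,"az":0},{"fingers":-1,"x":0,"y":0,"z":-0.03,"ax":0,"ay":0,"az":0},{"fingers":-1,"x":0,"y":0,"z":-0.03,"ax":0,"ay":0,"az":0},{"fingers":-1,"x":0,"y":0.005,"z":-0.022,"ax":0,"ay":0,"az":0},{"fingers":-1,"x":0.002,"y":0.012,"z":-0.01,"ax":0,"ay":0,"az":0}])

```text
clock: 41.92
tcp_pos: [0.5109, -0.42, 0.2529]
orientation: [0.004, 3.137, -0.007]
contact_force: [0.4, 0.6, 0.2]
grip_width: 0.0241
gripper_force: 24.7
```

Call:
arm_command(rows=[{"fingers":-1,"x":0.002,"y":0.02,"z":0,"ax":0,"ay":0,"az":0},{"fingers":-1,"x":0.002,"y":0.027,"z":0,"ax":0,"ay":0,"az":0},{"fingers":-1,"x":0.002,"y":0.032,"z":0,"ax":0,"ay":0,"az":0},{"fingers":-1,"x":0.002,"y":0.032,"z":0,"ax":0,"ay":0,"az":0},{"fingers":-1,"x":0.002,"y":0.032,"z":0,"ax":0,"ay":0,"az":0},{"fingers":-1,"x":0.002,"y":0.032,"z":0,"ax":0,"ay":0,"az":0},{"fingers":-1,"x":0.002,"y":0.032,"z":0,"ax":0,"ay":0,"az":0},{"fingers":-1,"x":0.002,"y":0.032,"z":0,"ax":0,"ay":0,"az":0},{"fingers":-1,"x":0.002,"y":0.032,"z":0,"ax":0,"ay":0,"az":0},{"fingers":-1,"x":0.002,"y":0.032,"z":0,"ax":0,"ay":0,"az":0}])

```text
clock: 42.75
tcp_pos: [0.4891, -0.1124, 0.2478]
orientation: [0.001, -3.14, -0.001]
contact_force: [1.0, 0.7, -0.2]
grip_width: 0.0241
gripper_force: 24.7
```

Call:
arm_command(rows=[{"fingers":-1,"x":0.002,"y":0.032,"z":0,"ax":0,"ay":0,"az":0},{"fingers":-1,"x":0.002,"y":0.032,"z":0,"ax":0,"ay":0,"az":0},{"fingers":-1,"x":0.002,"y":0.032,"z":0,"ax":0,"ay":0,"az":0},{"fingers":-1,"x":0.002,"y":0.032,"z":0,"ax":0,"ay":0,"az":0},{"fingers":-1,"x":0.002,"y":0.032,"z":0,"ax":0,"ay":0,"az":0},{"fingers":-1,"x":0.002,"y":0.032,"z":0,"ax":0,"ay":0,"az":0},{"fingers":-1,"x":0.002,"y":0.032,"z":0,"ax":0,"ay":0,"az":0},{"fingers":-1,"x":0.002,"y":0.032,"z":0,"ax":0,"ay":0,"az":0},{"fingers":-1,"x":0.002,"y":0.032,"z":0,"ax":0,"ay":0,"az":0},{"fingers":-1,"x":0.002,"y":0.032,"z":0,"ax":0,"ay":0,"az":0}])

```text
clock: 43.58
tcp_pos: [0.469, 0.2069, 0.2479]
orientation: [0.001, -3.141, 0.001]
contact_force: [0.1, 0.0, 0.5]
grip_width: 0.0239
gripper_force: 24.7
```

Call:
arm_command(rows=[{"fingers":-1,"x":0.002,"y":0.032,"z":0,"ax":0,"ay":0,"az":0},{"fingers":-1,"x":0.002,"y":0.028,"z":0,"ax":0,"ay":0,"az":0},{"fingers":-1,"x":0.001,"y":0.02,"z":0,"ax":0,"ay":0,"az":0},{"fingers":-1,"x":0,"y":0.013,"z":0,"ax":0,"ay":0,"az":0},{"fingers":-1,"x":0,"y":0.007,"z":0,"ax":0,"ay":0,"az":0},{"fingers":-1,"x":0,"y":0,"z":0,"ax":0,"ay":0,"az":0},{"fingers":-1,"x":0,"y":0,"z":0,"ax":0,"ay":0,"az":0},{"fingers":-1,"x":0,"y":0,"z":0,"ax":0,"ay":0,"az":0},{"fingers":-1,"x":0,"y":0,"z":0,"ax":0,"ay":0,"az":0},{"fingers":-1,"x":0,"y":0,"z":0,"ax":0,"ay":0,"az":0}])

```text
clock: 44.42
tcp_pos: [0.466, 0.3041, 0.2484]
orientation: [0.003, 3.142, -0.0]
contact_force: [0.1, 0.5, 0.7]
grip_width: 0.0237
gripper_force: 24.7
```

Call:
arm_command(rows=[{"fingers":-1,"x":0.001,"y":0.008,"z":0,"ax":0,"ay":0,"az":0},{"fingers":-1,"x":0.001,"y":0.018,"z":0,"ax":0,"ay":0,"az":0},{"fingers":-1,"x":0.001,"y":0.02,"z":0,"ax":0,"ay":0,"az":0},{"fingers":-1,"x":0.001,"y":0.013,"z":0,"ax":0,"ay":0,"az":0},{"fingers":-1,"x":0,"y":0.005,"z":0,"ax":0,"ay":0,"az":0},{"fingers":-1,"x":0,"y":0,"z":0,"ax":0,"ay":0,"az":0},{"fingers":-1,"x":0,"y":0,"z":0,"ax":0,"ay":0,"az":0},{"fingers":-1,"x":0,"y":0,"z":0,"ax":0,"ay":0,"az":0},{"fingers":-1,"x":0,"y":0,"z":0,"ax":0,"ay":0,"az":0},{"fingers":-1,"x":0,"y":0,"z":0,"ax":0,"ay":0,"az":0}])

```text
clock: 45.25
tcp_pos: [0.4621, 0.3684, 0.2484]
orientation: [0.003, 3.141, -0.0]
contact_force: [0.3, 1.0, -0.6]
grip_width: 0.0237
gripper_force: 24.7
```

Call:
arm_command(rows=[{"fingers":-1,"x":0,"y":0,"z":0.01,"ax":0,"ay":0,"az":0},{"fingers":-1,"x":0,"y":0,"z":0.02,"ax":0,"ay":0,"az":0},{"fingers":-1,"x":0,"y":0,"z":0.025,"ax":0,"ay":0,"az":0},{"fingers":-1,"x":0,"y":0,"z":0.025,"ax":0,"ay":0,"az":0},{"fingers":-1,"x":0,"y":0,"z":0.025,"ax":0,"ay":0,"az":0},{"fingers":-1,"x":0,"y":0,"z":0.02,"ax":0,"ay":0,"az":0},{"fingers":-1,"x":0,"y":0,"z":0.01,"ax":0,"ay":0,"az":0},{"fingers":-1,"x":0,"y":0,"z":0,"ax":0,"ay":0,"az":0},{"fingers":-1,"x":0,"y":0,"z":0,"ax":0,"ay":0,"az":0},{"fingers":-1,"x":0,"y":0,"z":0,"ax":0,"ay":0,"az":0}])

```text
clock: 46.08
tcp_pos: [0.4625, 0.3699, 0.1145]
orientation: [0.001, 3.14, 0.002]
contact_force: [-0.1, -0.3, 0.0]
grip_width: 0.0238
gripper_force: 24.7
```

```bash
python3 - <<'E'
from h import *
f=grab("scene");c=f["frame"][100:250,90:250,::-1];cv2.imwrite("pics/s10.png",cv2.resize(c,None,fx=4,fy=4))
E
```

```text
(no output)
```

View pics/s10.png

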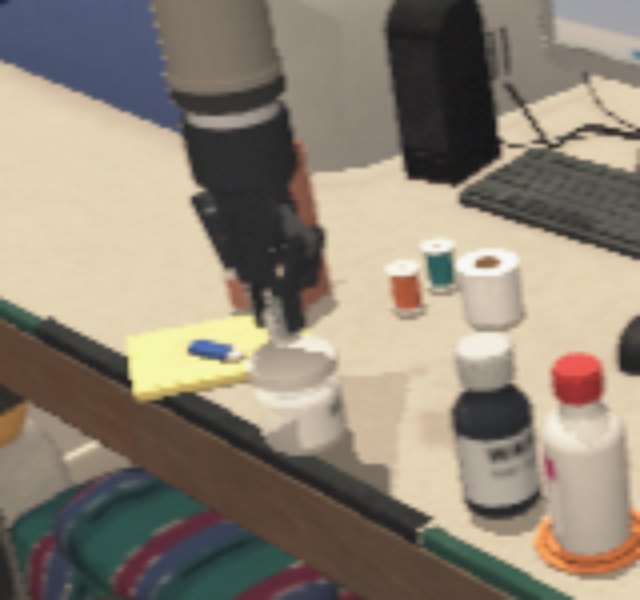

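The gripper holds the dropper just above the lid (295,360). Lowering it in small steps.

Call:
arm_command(rows=[{"fingers":-1,"x":0,"y":-0.001,"z":0.004,"ax":0,"ay":0,"az":0},{"fingers":-1,"x":0,"y":0,"z":0.003,"ax":0,"ay":0,"az":0},{"fingers":-1,"x":0,"y":0,"z":0.002,"ax":0,"ay":0,"az":0},{"fingers":-1,"x":0,"y":0,"z":0.001,"ax":0,"ay":0,"az":0},{"fingers":-1,"x":0,"y":0,"z":0,"ax":0,"ay":0,"az":0},{"fingers":-1,"x":0,"y":0,"z":0,"ax":0,"ay":0,"az":0}])

```text
clock: 46.63
tcp_pos: [0.4617, 0.3684, 0.1033]
orientation: [-0.0, -3.141, 0.0]
contact_force: [0.1, 0.2, -0.5]
grip_width: 0.024
gripper_force: 24.7
```

Call:
arm_command(rows=[{"fingers":-1,"x":0,"y":0,"z":0.001,"ax":0,"ay":0,"az":0},{"fingers":-1,"x":0,"y":0,"z":0,"ax":0,"ay":0,"az":0},{"fingers":-1,"x":0,"y":0,"z":0,"ax":0,"ay":0,"az":0}])

```text
clock: 46.88
tcp_pos: [0.4617, 0.3684, 0.1023]
orientation: [-0.0, -3.142, -0.0]
contact_force: [0.8, 0.0, -0.2]
grip_width: 0.0241
gripper_force: 24.7
```

Call:
arm_command(rows=[{"fingers":-1,"x":0,"y":0,"z":0.001,"ax":0,"ay":0,"az":0},{"fingers":-1,"x":0,"y":0,"z":0,"ax":0,"ay":0,"az":0},{"fingers":-1,"x":0,"y":0,"z":0,"ax":0,"ay":0,"az":0}])

```text
clock: 47.13
tcp_pos: [0.4619, 0.3685, 0.1019]
orientation: [0.001, 3.141, 0.001]
contact_force: [-1.5, -1.1, 5.2]
grip_width: 0.0244
gripper_force: 25.1
```

Contact. Open gently, rise, and look.

Call:
arm_command(rows=[{"fingers":-0.35,"x":0,"y":0,"z":-0.001,"ax":0,"ay":0,"az":0},{"fingers":-0.2,"x":0,"y":0,"z":0,"ax":0,"ay":0,"az":0},{"fingers":0,"x":0,"y":0,"z":0,"ax":0,"ay":0,"az":0},{"fingers":0.2,"x":0,"y":0,"z":0,"ax":0,"ay":0,"az":0},{"fingers":0.2,"x":0,"y":0,"z":0,"ax":0,"ay":0,"az":0},{"fingers":0.2,"x":0,"y":0,"z":-0.008,"ax":0,"ay":0,"az":0},{"fingers":0.2,"x":0,"y":0,"z":-0.02,"ax":0,"ay":0,"az":0},{"fingers":0.2,"x":0,"y":0,"z":-0.03,"ax":0,"ay":0,"az":0},{"fingers":0.2,"x":0,"y":0,"z":-0.035,"ax":0,"ay":0,"az":0},{"fingers":0.2,"x":0,"y":0,"z":-0.035,"ax":0,"ay":0,"az":0}])

```text
clock: 47.97
tcp_pos: [0.4613, 0.368, 0.2319]
orientation: [-0.0, -3.141, 0.001]
contact_force: [0.9, 1.0, 1.3]
grip_width: 0.0513
gripper_force: 0.0
```

Call:
arm_command(rows=[{"fingers":0.2,"x":0,"y":0.01,"z":-0.02,"ax":0,"ay":0,"az":0},{"fingers":0.2,"x":0,"y":0.03,"z":0,"ax":0,"ay":0,"az":0},{"fingers":0.2,"x":0,"y":0.035,"z":0,"ax":0,"ay":0,"az":0},{"fingers":0.2,"x":0,"y":0.035,"z":0,"ax":0,"ay":0,"az":0},{"fingers":0.2,"x":0,"y":0.035,"z":0,"ax":0,"ay":0,"az":0},{"fingers":0.2,"x":0,"y":0.03,"z":0,"ax":0,"ay":0,"az":0},{"fingers":0.2,"x":0,"y":0.015,"z":0,"ax":0,"ay":0,"az":0},{"fingers":0.2,"x":0,"y":0,"z":0,"ax":0,"ay":0,"az":0},{"fingers":0.2,"x":0,"y":0,"z":0,"ax":0,"ay":0,"az":0},{"fingers":0.2,"x":0,"y":0,"z":0,"ax":0,"ay":0,"az":0}])

```text
clock: 48.8
tcp_pos: [0.4624, 0.557, 0.2505]
orientation: [0.002, 3.141, -0.002]
contact_force: [0.1, -0.5, -0.4]
grip_width: 0.0517
gripper_force: 0.0
```

```bash
python3 - <<'E'
from h import *
f=grab("top");np.savez("top6.npz",**f)
for n,u,v,z in(("drop",151,241,.118),("jar",152,242,.074),("blue",311,226,.144),("yel",281,226,.14),("red",249,226,.144),("wash",219,228,.131),("black",365,231,.14)):print(n,top_face(f,u,v,z,R=18))
f=grab("scene");a=f["frame"][100:330,100:400,::-1];cv2.imwrite("pics/s11.png",cv2.resize(a,None,fx=2.6,fy=2.6))
E
```

```text
drop (array([0.468, 0.365, 0.118]), 'circ', array([0.468, 0.365]), 'diam', np.float64(0.0159), 'medz', np.float64(0.1176))
jar (array([0.4673, 0.3596, 0.074 ]), 'circ', array([0.4678, 0.3621]), 'diam', np.float64(0.0603), 'medz', np.float64(0.073))
blue (array([ 0.5132, -0.0941,  0.144 ]), 'circ', array([ 0.5135, -0.0942]), 'diam', np.float64(0.0342), 'medz', np.float64(0.1442))
yel (array([ 0.5092, -0.0058,  0.14  ]), 'circ', array([ 0.5089, -0.0057]), 'diam', np.float64(0.034), 'medz', np.float64(0.1403))
red (array([0.5054, 0.0849, 0.144 ]), 'circ', array([0.5055, 0.0851]), 'diam', np.float64(0.0338), 'medz', np.float64(0.144))
wash (array([0.5012, 0.1731, 0.131 ]), 'circ', array([0.5007, 0.1724]), 'diam', np.float64(0.0402), 'medz', np.float64(0.1303))
black (array([ 0.5032, -0.2445,  0.14  ]), 'circ', array([ 0.503 , -0.2445]), 'diam', np.float64(0.0341), 'medz', np.float64(0.1405))
```

View pics/s11.png

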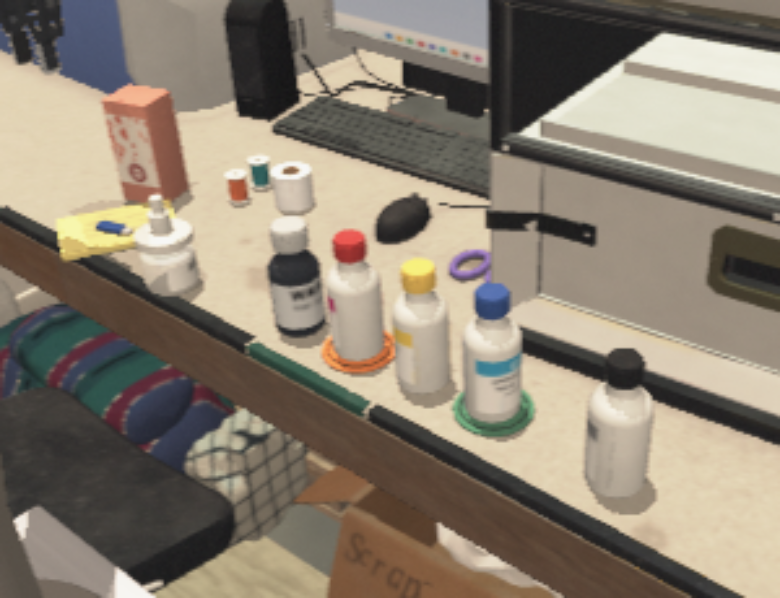

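The dropper stands on the lid at (157,215), about 3 mm from its centre, and the row is in line. The jar and black bottle haven't moved. Handing in.

```bash
python3 -c "
from bench import r
print(r.hand_in())"
```

```text
the job is handed in; nothing more can be done
None
```

I handed the job in at about 49 s with no verdict shown; in the last top-camera measurements, the wash, red, yellow and blue bottles were within about 1.5 mm of their places, the dropper about 3 mm from the lid's centre, and the jar and black-capped bottle unmoved.

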